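# Clamp the foot-flanged lens barrel in the sprung fixture

### The arm

A 6-joint arm with a two-finger parallel gripper is mounted at the origin on the work surface. World frame = base frame: x ahead of the robot, y to its left, z up, the work surface at z = 0. Lengths are in m, angles in degrees, forces in N, time in s.
With the tool pointing down it reaches from about 0.4 to 0.825 m from the base axis. Payload 7 kg.
Tool frame: the origin (TCP) lies between the finger pads; the fingertips stand 11 mm ahead of it and the grasp point (between the pads) lies 8 mm behind it (r.tcp_to_tips is the distance from the TCP to the fingertips, in m); x points along the fingers, y is the direction in which the jaws open and shut, and the axes are right-handed (so a half turn about x gives the same grasp; the last joint's range is limited). The gripper opens to 88 mm and grips with 3 to 60 N. Pads are 19 mm wide; open, the fingers measure 130 mm over their backs; the gripper's body (78 mm by 193 mm) begins 47 mm behind the grasp point.
Start: joints at [-50.472, 20.546, 0.682, 0, -70.136, -16.507], TCP at [0.264, -0.621, 0.238] pointing down, gripper open.
Joint ranges: [-176.03, 176.03], [-82.01, 121.73], [-58.28, 71.71], [-173.87, 95.51], [-174.79, -0.11], [-173.66, 173.66]. Speed limits (degrees/s): [136.94, 136.94, 172.46, 180, 180, 180].

### API

Orientations are given as [roll, pitch, yaw] about the fixed x, y, z axes, in that order (R = Rz(yaw) Ry(pitch) Rx(roll)).
In Python, from plant import r gives the robot as it stands.
- The arm moves only by the tool arm_command, never from a script. Its argument "plan" is a list of rows, each an object of numbers: "dx", "dy", "dz": the shift along the tool's x, y, z each as a share of 0.02 m, from -1 to 1; "wx", "wy", "wz": the turn, a rotation vector about the tool's x, y, z each as a share of 0.08 rad, from -1 to 1. In form: [{"dx": .., "dy": .., "dz": .., "wx": .., "wy": .., "wz": ..}, ...]. A call has 1 to 20 rows; each row shifts and turns the pose as measured when the row begins, along the tool's axes as they then stand; what a row does not reach is not made up. A row lasts 1/12 s, in which the tool goes at most 41.7 mm and 7.16 degrees, less where a joint would pass 70% of its speed; a pose out of reach is approached as far as the arm can. A call with a number of a shift or a turn outside -1 to 1 is refused whole. A call with a gripper value outside its range is refused whole. "fingers" is the closure, from -1 (fully open) to 1 (shut), so that 0 is half open, set as the call begins (left out, the last holds). The fingers move at their own pace and stop on an object; "force" is the grip in N (left out, the last holds). Time passes only in rows, so rows that do not move let the fingers close. It gives the time, the measured TCP pose, the force and the opening at its end, in the units of the state.
- r.get_state(): the state, without advancing time (a new reading comes with each control period).
- r.capture(name): name is "side" or "top"; returns (picture, depth): 420x560x3 uint8, red, green, blue; 420x560 float32, m along the optical axis (not along the pixel's ray), 0 where there is no reading.
- r.camera_model(name): a dict with "vertical_fov" (degrees; the focal length in pixels is half the picture's height over the tangent of half this angle, whatever the lens; pixels are square), "cx", "cy" (the principal point, pixels), "R" (3x3) and "t" (3): a world point X has camera coordinates R X + t. Camera axes: x right, y down, z forward; pixel columns grow to the right and rows downward; lengths in m; the calibration is good to about 2 mm. A picture is of the moment at which its call begins. camera_model takes no time and is no camera call.
- r.close_job(): hands the job in, once; it reports no verdict.
Trained networks look in the newest picture that a camera, given by its name, has taken for a name from the list of things; names that differ only in an ending like _2 or _b are one class to them, and where a whole thing is asked for, a point or a joint stands for the part that bears it (a point fixed in the world has none). Each returns a list of dicts, best first, with "score" (0 to 1); they miss things now and then, are a little off and sometimes report something else, mostly with a low value. They report only what shows in the picture. A call takes as long as a camera call. They do not tell look-alikes from the thing itself.
- r.cut_out(camera, query): "mask" (420x560 bool, what is visible of it) and "bbox" ([left, top, width, height] in pixels, round what is visible of it).
- r.spot_point(camera, query): "centre" ([column, row] in pixels: a listed point, or the origin of a listed thing).
The state is a dict: "time_s": time; "joints": joint angles; "qd": joint speeds; "joint_torque": joint torques, N m; "tcp_pos": TCP position; "eef_rot": TCP orientation; "contact_force": force on the tool from outside, world axes, zero at the start; "moment": the same for the moment, N m; "gripper_width": finger opening in m.
Only numpy, scipy, OpenCV 4.12 (cv2) and the standard library are available. Lean on these libraries where they do the work, as an engineer would, in place of code of your own. Each camera call takes 0.05 s, during which the arm holds its last target.

### The job

Get the lens barrel with the flange at its foot ready for work in the clamping fixture: pull the fixture's lock slide fully back, then stand that barrel, flange down, on the sprung seat between the jaws and press it straight down, keeping hold of it until the jaws have snapped shut over its flange. Then let go of it and push the lock slide fully home again so that the jaws are locked. Leave the other two barrels and everything else on the bench where they are.

Things in the scene. Friction and masses are not known exactly. Their poses are not given: they have to be found in the camera images.
- barrel: the barrel to clamp: plain aluminium cylinder 30 mm in diameter and 75 mm tall, glass disc in its top, with a flange 40 mm in diameter and 5 mm thick at its very foot; 0.08 to 0.17 kg. Stands upright, flange down, in the black tray, in any of the three places. Origin: centre of its underside, z axis up along the barrel.
- barrel_plain: another aluminium barrel 30 mm in diameter, 75 mm tall, without any flange; to be left alone. Origin: centre of its underside, z up.
- barrel_collar: another aluminium barrel 30 mm in diameter, 75 mm tall, with a 40 mm collar 22 to 27 mm above its foot; to be left alone. Origin: centre of its underside, z up.
- tray: low black plastic tray, 90 mm (its x) by 250 mm (its y), rim 12 mm high, wall and floor 4 mm thick, fixed to the bench. The three barrels stand on its floor in a row along its y axis, 80 mm apart. Origin: centre of its underside.
- clamp: clamping fixture fixed to the bench: dark base plate 200 (x) by 160 mm, 12 mm thick, two aluminium blocks carrying two steel jaws, 50 to 69 mm above the bench. Origin on the bench under the clamp's vertical axis; x points from the lock slide's tab to the clamp axis, y along the jaws' travel, z up. A clamped barrel's underside is 45 mm above the bench, its flange under the jaws.
- clamp_axis (a point): point on the clamp's vertical axis, 45 mm above the bench: where the centre of the barrel's underside stands when clamped.
- seat_top (a point): centre of the top of the sprung seat, a steel plunger 22 mm in diameter on the clamp's axis; its top is 71 mm above the bench at rest (2 mm above the jaws).
- seat (a joint): how far the sprung seat is pushed down (m): 0 at rest, 0.026 with a barrel clamped, 0.030 at its stop. Its spring pushes up with about 1.5 N at rest and 6 N at the stop; released too early it lifts the barrel out again.
- jaw (a joint): opening of each of the two linked jaws (m): 0 shut and empty, 0.001 shut on a barrel's body, 0.004 to 0.006 while a flange passes, 0.014 at most. Sprung shut (1.5 to 3 N each); sloping tops, flat undersides: a flange pressed down drives them apart and they snap over it once its top is below 50 mm above the bench. Pressing takes 10 to 20 N in all. Blocked while the lock slide is home.
- lock (a joint): how far the lock slide is pulled back (m): 0 fully home, +0.034 fully back (towards the clamp's -x side). Moves with about 2 N and stays where it is left. At least 0.024 is needed to free the jaws. Home, its two prongs stand outside the jaws and block them.
- lock_tab (a point): centre of the top of the lock slide's upright black tab, 106 mm above the bench; the tab is 12 mm thick (clamp x), 24 mm wide (clamp y) and stands 41 mm clear above the dark crossbar, whose top is 65 mm above the bench. With the slide home it lies 75 mm in front (-x) of the clamp's axis.
- screwdriver: grey-handled screwdriver lying on the bench, 170 mm long; bystander. Origin at its underside.
- tip_tin: small closed steel tin, 56 mm in diameter, 50 mm tall; bystander. Origin: centre of its underside.
- reel: white reel lying flat, 110 mm in diameter, 22 mm tall; bystander. Origin: centre of its underside.
- circuit_board: green circuit board 50 by 70 mm lying flat; bystander. Origin: centre of its underside.
- pliers: pliers with blue handles lying flat, about 160 mm long; bystander. Origin: at its underside near the middle.
Not all that is in view belongs to the job. Leave any blue or pink look-alike of the barrel alone.

How it is judged (in metres and radians):
On the way, in this order (a step that is already met when the one before it is completed fails the run):
1. the lock slide is pulled fully back (at least 28 of its 34 mm) (value of joint lock above 0.028 m), for 0.2 s.
2. the barrel is pressed down in the clamp and the jaws have closed over its flange while the fingers are still on it (z of barrel in the frame of clamp between 0.039 and 0.048 m and horizontal distance between barrel and clamp_axis below 0.009 m and angle between barrel's own z axis and vertical below 0.1 rad and value of joint jaw below 0.0035 m and contact force between the fingers and barrel above 0.3 N), for 0.3 s.
3. the barrel is let go and the jaws alone hold it down (z of barrel in the frame of clamp between 0.039 and 0.048 m and horizontal distance between barrel and clamp_axis below 0.009 m and angle between barrel's own z axis and vertical below 0.1 rad and value of joint jaw below 0.0035 m and contact force between each of the arm, the fingers and barrel below 0.05 N), for 0.3 s.
At the end, for the whole second after the job is handed in: Flanged barrel upright (0.1 rad), at rest in the clamp: underside 39-48 mm above the bench, within 9 mm of the axis, jaws open under 3.5 mm; lock slide within 4 mm of home; other barrels standing, they and the loose things within 40 mm of their starts (z of barrel in the frame of clamp between 0.039 and 0.048 m and horizontal distance between barrel and clamp_axis below 0.009 m and angle between barrel's own z axis and vertical below 0.1 rad and value of joint jaw below 0.0035 m and value of joint lock below 0.004 m and linear speed of barrel below 0.02 m/s and distance of each of barrel_plain, barrel_collar, screwdriver, tip_tin, reel, circuit_board, pliers from where it was at the start of the episode below 0.04 m and angle between each of barrel_plain, barrel_collar's own z axis and vertical below 0.3 rad); the robot touches nothing.
It fails at once if another barrel is tipped over (angle between any of barrel_plain, barrel_collar's own z axis and vertical above 0.6 rad).
It fails at once if another barrel or a loose thing on the bench is moved 40 mm or more (distance of any of barrel_plain, barrel_collar, screwdriver, tip_tin, reel, circuit_board, pliers from where it was at the start of the episode above 0.04 m).
It also fails if it takes over 72 s, if anything falls off the work surface, if the arm or the gripper's body presses on something with over 40 N, if the wrist force passes 120 N, or if a joint passes its speed limit or range.

## Working session

There is one attempt and no reset: what is moved stays moved. The work goes in short steps, Python scripts to look and compute and a tool call to move; the robot and the scene stay as the last step left them, time stands still between calls to the robot, and variables do not carry over. Pictures are saved under pics/ and viewed, and the job is handed in when it is done.

Besides the shell and the picture viewer there is one more tool, called after "Request:" in YAML: its name, and indented under it one key for each argument. arm_command: Moves the arm, as the interface text tells. Shift numbers are shares of 0.02 m and turn numbers shares of 0.08 rad, none past 1 either way. Its arguments: {"type":"object","properties":{"plan":{"type":"array","items":{"type":"object","properties":{"dx":{"type":"number"},"dy":{"type":"number"},"dz":{"type":"number"},"wx":{"type":"number"},"wy":{"type":"number"},"wz":{"type":"number"}}}},"fingers":{"type":"number"},"force":{"type":"number"}},"required":["plan"]}

```bash
mkdir -p pics; ls
python3 - <<'E'
from plant import r
import cv2,numpy as np
s=r.get_state(); print({k:np.round(v,3).tolist() for k,v in s.items()})
for c in("side","top"):
    p,d=r.capture(c); cv2.imwrite(f"pics/{c}0.png",p[:,:,::-1]); np.save(f"{c}0d.npy",d)
    m=r.camera_model(c); print(c,m)
    for q in("barrel","barrel_plain","barrel_collar","tray","clamp","seat_top","lock_tab","clamp_axis"):
        try: print(q,[(np.round(x["centre"]).tolist(),round(x["score"],2)) for x in r.spot_point(c,q)][:4])
        except Exception as e: print(q,e)
E
```

```text
pics
{'time_s': 0.0, 'joints': [-50.472, 20.593, 0.636, -0.02, -70.136, -16.507], 'qd': [-0.025, -0.077, 0.003, 0.005, -0.018, 0.013], 'joint_torque': [-0.001, -58.272, 29.306, 6.997, 0.007, -0.0], 'tcp_pos': [0.264, -0.621, 0.237], 'eef_rot': [94.907, 89.905, 117.922], 'contact_force': [0.665, -0.172, -1.066], 'moment': [-0.024, -0.056, -0.021], 'gripper_width': 0.087}
side {'vertical_fov': 51.965916227403206, 'cx': 272.10025629319, 'cy': 208.08089996719258, 'R': array([[-0.85342733, -0.52087843, -0.01864026],
       [-0.37955478,  0.6455921 , -0.66268319],
       [ 0.35721138, -0.55847694, -0.74866784]]), 't': array([0.52440286, 0.31668229, 1.17103081])}
barrel [([272.0, 234.0], 0.78), ([294.0, 295.0], 0.78), ([268.0, 262.0], 0.73), ([233.0, 259.0], 0.52)]
barrel_plain [([239.0, 307.0], 0.62)]
barrel_collar [([255.0, 286.0], 0.64)]
tray [([256.0, 286.0], 0.91)]
clamp [([308.0, 209.0], 0.82), ([255.0, 286.0], 0.25)]
seat_top [([314.0, 201.0], 0.53)]
lock_tab [([336.0, 196.0], 0.83)]
clamp_axis [([312.0, 205.0], 0.69)]
top {'vertical_fov': 55.53037388728661, 'cx': 278.1214153249216, 'cy': 210.3253773809971, 'R': array([[ 0.02090951, -0.99977773, -0.00269863],
       [-0.989336  , -0.02030182, -0.14422937],
       [ 0.14414253,  0.00568562, -0.9895406 ]]), 't': array([-0.01311538,  0.61866285,  1.23737795])}
barrel [([244.0, 226.0], 0.55), ([226.0, 264.0], 0.54), ([274.0, 214.0], 0.52), ([235.0, 199.0], 0.46)]
barrel_plain [([196.0, 228.0], 0.56)]
barrel_collar [([220.0, 228.0], 0.47)]
tray [([221.0, 233.0], 0.57)]
clamp [([318.0, 235.0], 0.91)]
seat_top [([221.0, 234.0], 0.55), ([322.0, 231.0], 0.41)]
lock_tab []
clamp_axis []
```

Run:
```python
import cv2
a=cv2.imread("pics/side0.png");b=cv2.imread("pics/top0.png")
cv2.imwrite("pics/s1.png",cv2.resize(a[150:350,180:400],(792,720))[:600])
cv2.imwrite("pics/t1.png",cv2.resize(b[160:310,160:360],(800,600),interpolation=2))
```

```text
(no output)
```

View pics/side0.png

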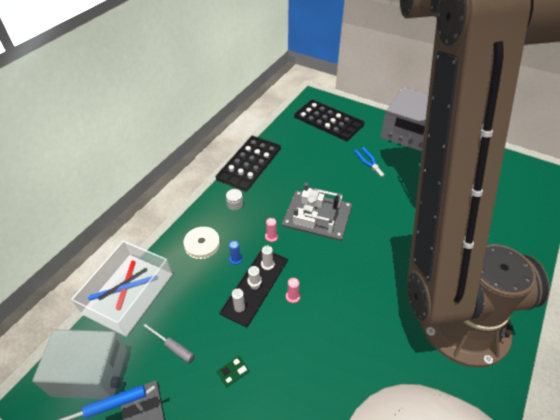

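View pics/top0.png

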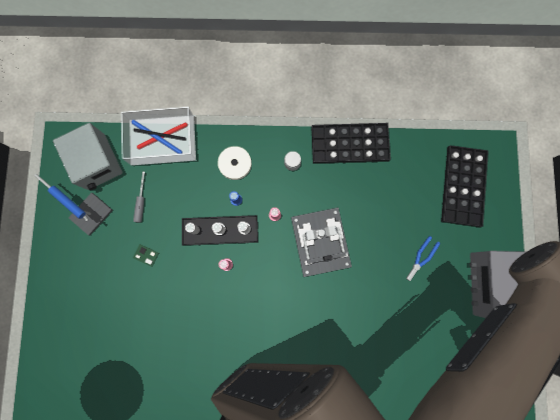

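View pics/s1.png

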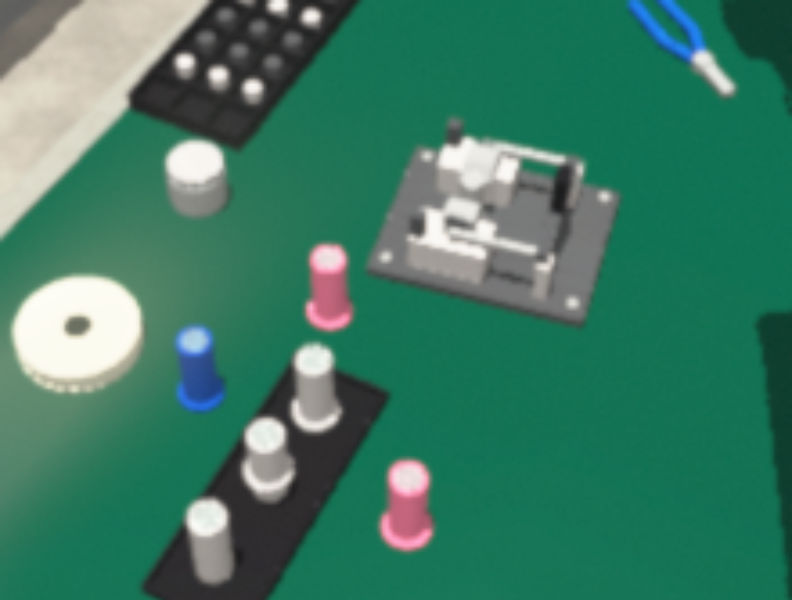

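View pics/t1.png

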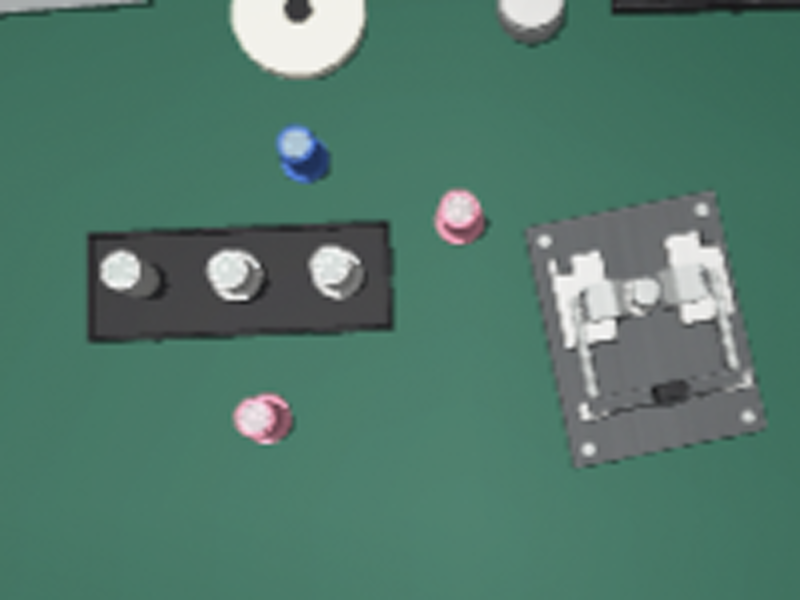

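In the side picture there are three aluminium barrels in the tray: (267,258), (254,275) and (238,300). The one at (267,258) has its disc at the very foot. (254,275) has a raised collar and (238,300) is plain. The blue and pink ones, at (235,250), (271,230) and (293,290), stand outside the tray and are look-alikes. Next I'll measure and take an enlarged crop to confirm.

```bash
cat > h.py <<'E'
import numpy as np,cv2
from plant import r
def model(c):
    m=r.camera_model(c); f=210/np.tan(np.radians(m["vertical_fov"]/2)); return f,m["cx"],m["cy"],np.array(m["R"]),np.array(m["t"])
def cloud(c,d):
    f,cx,cy,R,t=model(c); v,u=np.mgrid[:420,:560]
    P=np.stack([(u-cx)/f*d,(v-cy)/f*d,d],-1); W=(P-t)@R; W[d<=0]=np.nan; return W
def proj(c,X):
    f,cx,cy,R,t=model(c); Y=np.atleast_2d(X)@R.T+t; return np.c_[f*Y[:,0]/Y[:,2]+cx,f*Y[:,1]/Y[:,2]+cy]
def at_z(c,uv,z):
    f,cx,cy,R,t=model(c); uv=np.atleast_2d(np.asarray(uv,float)); D=np.c_[(uv[:,0]-cx)/f,(uv[:,1]-cy)/f,np.ones(len(uv))]@R; C=-R.T@t
    return C+D*((z-C[2])/D[:,2])[:,None]
E
python3 - <<'E'
from h import *
a=cv2.imread("pics/side0.png"); cv2.imwrite("pics/s2.png",cv2.resize(a[235:320,220:300],(560,595),interpolation=2))
for c in("side","top"):
    p,d=r.capture(c); W=cloud(c,d)
    for q in("barrel","clamp","lock_tab","tray","seat_top"):
        for x in r.cut_out(c,q)[:8]:
            m=x["mask"]; w=W[m]; z=np.nanpercentile(w[:,2],[2,98])
            top=w[w[:,2]>z[1]-.006]; 
            print(c,q,round(x["score"],2),x["bbox"],m.sum(),"z",z.round(4),"topc",np.nanmean(top,0).round(4),len(top))
E
```

```text
side barrel 0.78 [284.6, 276.6, 13.6, 23.9] 274 z [0.0001 0.0778] topc [0.4432 0.1659 0.0749] 77
side barrel 0.75 [261.1, 244.8, 15.3, 25.2] 221 z [0.006  0.0828] topc [0.5612 0.1125 0.0797] 56
side barrel 0.71 [267.8, 216.0, 11.2, 26.6] 231 z [0.0012 0.0791] topc [0.6093 0.013  0.076 ] 53
side barrel 0.31 [216.0, 354.9, 30.3, 32.3] 551 z [-0.0002  0.0115] topc [0.4669 0.4317 0.0079] 198
side clamp 0.78 [285.6, 184.1, 66.7, 56.9] 2453 z [0.0056 0.0779] topc [ 0.5055 -0.1324  0.0867] 88
side lock_tab 0.58 [222.0, 251.6, 67.6, 75.7] 1935 z [-0.0013  0.0328] topc [0.5528 0.2348 0.0576] 50
side tray 0.67 [218.1, 256.2, 71.4, 73.9] 1867 z [-0.0011  0.0156] topc [0.5477 0.2151 0.0159] 277
side seat_top 0.5 [310.2, 199.2, 5.1, 7.4] 36 z [0.053  0.0755] topc [ 0.5457 -0.1321  0.0718] 19
top barrel 0.66 [239.0, 221.4, 12.8, 12.9] 131 z [0.0044 0.0809] topc [0.563  0.1097 0.0782] 61
top clamp 0.81 [291.9, 207.3, 61.1, 68.2] 2975 z [0.0056 0.0733] topc [ 0.5366 -0.1394  0.0764] 190
top clamp 0.29 [220.4, 148.6, 27.3, 32.1] 858 z [0.0013 0.0261] topc [0.7802 0.1502 0.0224] 471
top lock_tab 0.68 [306.4, 230.0, 38.1, 33.8] 220 z [0.0105 0.1071] topc [ 0.471  -0.1546  0.105 ] 27
top tray 0.92 [180.7, 215.4, 83.2, 29.6] 1906 z [-0.0035  0.0158] topc [0.5542 0.1921 0.0225] 181
top tray 0.26 [317.3, 230.1, 6.2, 6.1] 40 z [0.0538 0.0749] topc [ 0.5472 -0.1362  0.0715] 23
top seat_top 0.6 [319.4, 230.4, 4.5, 5.2] 40 z [0.0536 0.0749] topc [ 0.5472 -0.1362  0.0715] 23
```

View pics/s2.png

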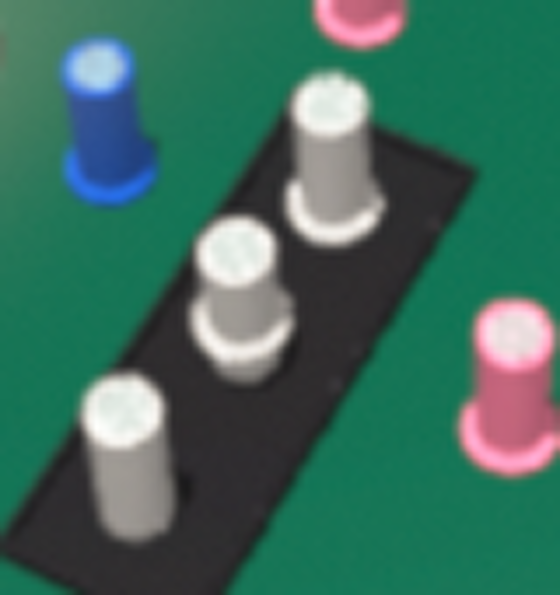

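The crop confirms it: the top barrel at full-picture (267,258) has its flange at the very foot. Now I'll refine the clamp yaw and axis and the barrel axis.

Run:
```python
from h import *
from scipy.optimize import least_squares
scr=np.array([[545,241],[702,209],[588,450],[748,416]])/4+160-.4
S=at_z("top",scr,.014); print("screws",S.round(4))
c=S[:,:2]
x1=(c[0]-c[2]);x2=(c[1]-c[3]);print("len",np.linalg.norm(x1),np.linalg.norm(x2),"yaw x",[np.degrees(np.arctan2(v[1],v[0])) for v in(x1,x2)])
for v in (c[0]-c[1],c[2]-c[3]): print("yaw y",np.degrees(np.arctan2(v[1],v[0]))-90,np.linalg.norm(v))
print("ctr",c.mean(0))
for cam in("side","top"):
    p,d=r.capture(cam);W=cloud(cam,d)
    m=r.cut_out(cam,"clamp")[0]["mask"]; m=cv2.dilate(m.astype(np.uint8),np.ones((3,3)))>0
    w=W[m]; w=w[(w[:,2]>.006)&(w[:,2]<.018)] 
    rc=cv2.minAreaRect(w[:,:2].astype(np.float32)); print(cam,"plate",rc)
    f=W.reshape(-1,3)
    near=np.linalg.norm(f[:,:2]-[.471,-.153],axis=1)<.03
    t=f[near&(f[:,2]>.085)]; print("tab",len(t),t[:,:].mean(0).round(4),np.ptp(t,axis=0).round(3), np.degrees(np.arctan2(*np.linalg.eigh(np.cov(t[:,:2].T))[1][::-1,1])))
    near=np.linalg.norm(f[:,:2]-[.562,.111],axis=1)<.03
    t=f[near&(f[:,2]>.025)&(f[:,2]<.074)]; 
    if len(t)>10:
        s=least_squares(lambda q:np.hypot(t[:,0]-q[0],t[:,1]-q[1])-.015,[.562,.111],loss="soft_l1",f_scale=.002);print("barrel side fit",len(t),s.x.round(4))
    t=f[near&(f[:,2]>.0755)]; print("barrel top",len(t),t.mean(0).round(4),((t.max(0)+t.min(0))/2).round(4),np.ptp(t,axis=0).round(3))
    near=np.linalg.norm(f[:,:2]-[.5465,-.135],axis=1)<.013
    t=f[near&(f[:,2]>.068)]; print("seat",len(t),t.mean(0).round(4))
    for q,z in(("seat_top",.071),("clamp_axis",.045),("lock_tab",.106),("clamp",0),("barrel",.004)):
        for x in r.spot_point(cam,q)[:4]: print(q,round(x["score"],2),at_z(cam,x["centre"],z).round(4)[0])
```

```text
screws [[ 0.5929 -0.0589  0.014 ]
 [ 0.6221 -0.1876  0.014 ]
 [ 0.4242 -0.096   0.014 ]
 [ 0.4541 -0.2248  0.014 ]]
len 0.17268999050208692 0.17206394835408365 yaw x [np.float64(12.389701499699171), np.float64(12.470957671545829)]
yaw y 12.766058065309238 0.13194612332390193
yaw y 13.036770361852177 0.132195725886443
ctr [ 0.52332495 -0.14182626]
side plate ((0.5259624719619751, -0.14765465259552002), (0.2011435627937317, 0.17868250608444214), 12.9540376663208)
tab 39 [ 0.4692 -0.1495  0.0998] [0.013 0.028 0.024] 100.29349593667739
barrel side fit 95 [0.563  0.1092]
barrel top 69 [0.5617 0.1109 0.0791] [0.562  0.1105 0.0797] [0.026 0.029 0.008]
seat 27 [ 0.5465 -0.134   0.0716]
seat_top 0.51 [ 0.5532 -0.142   0.071 ]
clamp_axis 0.96 [ 0.5479 -0.1272  0.045 ]
lock_tab 0.69 [ 0.4797 -0.1674  0.106 ]
clamp 0.63 [ 0.551  -0.1488  0.    ]
barrel 0.75 [0.6581 0.1419 0.004 ]
barrel 0.74 [0.4492 0.1504 0.004 ]
barrel 0.71 [ 0.617  -0.0079  0.004 ]
barrel 0.68 [0.5579 0.114  0.004 ]
top plate ((0.5239691734313965, -0.14226390421390533), (0.19993102550506592, 0.15986022353172302), 12.675455093383789)
tab 34 [ 0.4708 -0.1532  0.1035] [0.012 0.024 0.019] 100.82671623637336
barrel side fit 23 [0.5632 0.1094]
barrel top 64 [0.563  0.1091 0.0784] [0.5626 0.1093 0.0791] [0.025 0.028 0.007]
seat 26 [ 0.5486 -0.1363  0.0704]
seat_top 0.55 [ 0.5533 -0.1276  0.071 ]
clamp_axis 0.83 [ 0.5509 -0.1429  0.045 ]
lock_tab 0.55 [ 0.4712 -0.1563  0.106 ]
clamp 0.6 [ 0.5544 -0.1335  0.    ]
barrel 0.65 [0.5575 0.0978 0.004 ]
barrel 0.64 [0.438  0.1659 0.004 ]
barrel 0.5 [0.6099 0.0116 0.004 ]
barrel 0.44 [0.6541 0.1489 0.004 ]
```

```bash
cat >> h.py <<'E'
from scipy.spatial.transform import Rotation as Ro
def pose():
    s=r.get_state(); return s,np.array(s["tcp_pos"]),Ro.from_euler("xyz",s["eef_rot"],degrees=True).as_matrix()
def togo(target,yaw=12.65):
    s,p,T=pose(); a=np.radians(yaw); y=np.array([np.cos(a),np.sin(a),0])
    best=None
    for sg in(1,-1):
        x=np.array([0,0,-1.]);yy=sg*y;G=np.c_[x,yy,np.cross(x,yy)]
        w=Ro.from_matrix(T.T@G).as_rotvec()
        if best is None or np.linalg.norm(w)<np.linalg.norm(best[0]): best=(w,G)
    w,G=best
    print("t",s["time_s"],"tcp",p.round(4),"grip",round(float(s["gripper_width"]),4),"F",np.round(s["contact_force"],1),"j6",np.round(s["joints"],0))
    print("rot rows(0.08)",(w/.08).round(2),"| world d mm",((target-p)*1e3).round(1))
    print("shift rows(20mm) now-frame",(T.T@(np.array(target)-p)/.02).round(2)," final-frame",(G.T@(np.array(target)-p)/.02).round(2)); print(T.round(3).tolist())
E
python3 - <<'E'
from h import *
togo(np.array([.4745,-.153,.15]))
for cam in("side","top"):
    W=cloud(cam,np.load(cam+"0d.npy")).reshape(-1,3); a=np.radians(12.65)
    q=(W[:,:2]-[.5485,-.1363]); X=q@[np.cos(a),np.sin(a)];Y=q@[-np.sin(a),np.cos(a)]
    k=(abs(X)<.11)&(abs(Y)<.085)&(W[:,2]>.074)&(W[:,2]<.2)
    for i in np.where(k)[0]: print(cam,(X[i]*1e3).round(),(Y[i]*1e3).round(),(W[i,2]*1e3).round()) if W[i,2]>.078 else 0
E
```

```text
t 2.2 tcp [ 0.264  -0.6212  0.2376] grip 0.0875 F [-0.3 -0.7  0.6] j6 [-50.  21.   1.   0. -70. -17.]
rot rows(0.08) [-17.37  -0.     0.  ] | world d mm [210.5 468.2 -87.6]
shift rows(20mm) now-frame [ 4.38 17.43 18.85]  final-frame [  4.38 -15.4   20.54]
[[-0.0, -0.391, 0.92], [-0.0, 0.92, 0.391], [-1.0, -0.0, -0.0]]
side 37.0 -56.0 78.0
side 28.0 -49.0 78.0
side -77.0 -6.0 108.0
side -79.0 -10.0 105.0
side -83.0 -10.0 106.0
side -75.0 -2.0 107.0
side -77.0 -5.0 105.0
side -80.0 -6.0 104.0
side -84.0 -6.0 106.0
side -75.0 -2.0 103.0
side -79.0 1.0 106.0
side -82.0 1.0 107.0
side -84.0 -3.0 104.0
side -77.0 6.0 106.0
side -80.0 5.0 106.0
side -83.0 5.0 107.0
side -85.0 1.0 104.0
side -74.0 8.0 103.0
side -78.0 10.0 107.0
side -80.0 7.0 104.0
side -83.0 7.0 105.0
side -85.0 -1.0 98.0
side -75.0 11.0 102.0
side -78.0 13.0 105.0
side -81.0 9.0 102.0
side -85.0 13.0 107.0
side -85.0 -10.0 83.0
side -75.0 8.0 94.0
side -79.0 11.0 98.0
side -81.0 8.0 96.0
side -85.0 10.0 99.0
side -86.0 -5.0 84.0
side -76.0 8.0 90.0
side -79.0 8.0 90.0
side -82.0 10.0 94.0
side -85.0 8.0 93.0
side -76.0 11
[... 370 characters left out ...]
0.0
top -74.0 -5.0 102.0
top -75.0 -7.0 104.0
top -75.0 -11.0 102.0
top -74.0 9.0 89.0
top -75.0 8.0 104.0
top -75.0 5.0 99.0
top -76.0 3.0 111.0
top -76.0 -1.0 100.0
top -77.0 -3.0 106.0
top -78.0 -6.0 109.0
top -78.0 -9.0 108.0
top -77.0 11.0 99.0
top -77.0 9.0 106.0
top -78.0 6.0 107.0
top -79.0 3.0 106.0
top -79.0 0.0 106.0
top -80.0 -3.0 107.0
top -80.0 -6.0 103.0
top -81.0 -9.0 108.0
top -82.0 -12.0 104.0
top -80.0 12.0 98.0
top -80.0 9.0 101.0
top -81.0 6.0 102.0
top -82.0 4.0 110.0
top -82.0 -0.0 97.0
top -83.0 -2.0 105.0
top -83.0 -5.0 109.0
top -84.0 -8.0 106.0
top -85.0 -11.0 103.0
top -83.0 12.0 95.0
top -83.0 11.0 109.0
top -84.0 7.0 105.0
top -84.0 4.0 104.0
top -85.0 1.0 105.0
```

Request:
arm_command:
  plan:
    - {"dy": 0.9,"dz": 0.97}
    - {"dy": 0.9,"dz": 0.97}
    - {"dy": 0.9,"dz": 0.97}
    - {"dy": 0.9,"dz": 0.97}
    - {"dy": 0.9,"dz": 0.97}
    - {"dy": 0.9,"dz": 0.97}
    - {"dy": 0.9,"dz": 0.97}
    - {"dy": 0.9,"dz": 0.97}
    - {"dy": 0.9,"dz": 0.97}
    - {"dy": 0.9,"dz": 0.97}
    - {"dy": 0.9,"dz": 0.97}
    - {"dy": 0.9,"dz": 0.97}
    - {"dy": 0.9,"dz": 0.97}
    - {"dy": 0.9,"dz": 0.97}
    - {"dy": 0.9,"dz": 0.97}
    - {"dy": 0.9,"dz": 0.97}
    - {"dy": 0.9,"dz": 0.97}
    - {"dy": 0.9,"dz": 0.97}
    - {"dy": 0.9,"dz": 0.97}
  fingers: 0.1
  force: 20

```text
schema error: expected keys dx, dy, dz, wx, wy, wz
```

Request:
arm_command:
  plan:
    - {"wx": -1}
    - {"wx": -1}
    - {"wx": -1}
    - {"wx": -1}
    - {"wx": -1}
    - {"wx": -1}
    - {"wx": -1}
    - {"wx": -1}
    - {"wx": -1}
    - {"wx": -1}
    - {"wx": -1}
    - {"wx": -1}
    - {"wx": -1}
    - {"wx": -1}
    - {"wx": -1}
    - {"wx": -1}
    - {"wx": -1}
    - {"wx": -0.4}

```text
schema error: expected keys dx, dy, dz, wx, wy, wz
```

Run:
```python
from h import *
togo(np.array([.4709,-.1537,.15]))
```

```text
t 2.2 tcp [ 0.264  -0.6212  0.2376] grip 0.0875 F [-0.3 -0.7  0.6] j6 [-50.  21.   1.   0. -70. -17.]
rot rows(0.08) [-17.37  -0.     0.  ] | world d mm [206.9 467.5 -87.6]
shift rows(20mm) now-frame [ 4.38 17.47 18.67]  final-frame [  4.38 -15.22  20.54]
[[-0.0, -0.391, 0.92], [-0.0, 0.92, 0.391], [-1.0, -0.0, -0.0]]
```

All keys are required in every row.

Request:
arm_command:
  plan:
    - {"dx": 0,"dy": 0.9,"dz": 0.97,"wx": 0,"wy": 0,"wz": 0}
    - {"dx": 0,"dy": 0.9,"dz": 0.97,"wx": 0,"wy": 0,"wz": 0}
    - {"dx": 0,"dy": 0.9,"dz": 0.97,"wx": 0,"wy": 0,"wz": 0}
    - {"dx": 0,"dy": 0.9,"dz": 0.97,"wx": 0,"wy": 0,"wz": 0}
    - {"dx": 0,"dy": 0.9,"dz": 0.97,"wx": 0,"wy": 0,"wz": 0}
    - {"dx": 0,"dy": 0.9,"dz": 0.97,"wx": 0,"wy": 0,"wz": 0}
    - {"dx": 0,"dy": 0.9,"dz": 0.97,"wx": 0,"wy": 0,"wz": 0}
    - {"dx": 0,"dy": 0.9,"dz": 0.97,"wx": 0,"wy": 0,"wz": 0}
    - {"dx": 0,"dy": 0.9,"dz": 0.97,"wx": 0,"wy": 0,"wz": 0}
    - {"dx": 0,"dy": 0.9,"dz": 0.97,"wx": 0,"wy": 0,"wz": 0}
    - {"dx": 0,"dy": 0.9,"dz": 0.97,"wx": 0,"wy": 0,"wz": 0}
    - {"dx": 0,"dy": 0.9,"dz": 0.97,"wx": 0,"wy": 0,"wz": 0}
    - {"dx": 0,"dy": 0.9,"dz": 0.97,"wx": 0,"wy": 0,"wz": 0}
    - {"dx": 0,"dy": 0.9,"dz": 0.97,"wx": 0,"wy": 0,"wz": 0}
    - {"dx": 0,"dy": 0.9,"dz": 0.97,"wx": 0,"wy": 0,"wz": 0}
    - {"dx": 0,"dy": 0.9,"dz": 0.97,"wx": 0,"wy": 0,"wz": 0}
    - {"dx": 0,"dy": 0.9,"dz": 0.97,"wx": 0,"wy": 0,"wz": 0}
    - {"dx": 0,"dy": 0.9,"dz": 0.97,"wx": 0,"wy": 0,"wz": 0}
    - {"dx": 0,"dy": 0.9,"dz": 0.97,"wx": 0,"wy": 0,"wz": 0}
  fingers: 0.1
  force: 20

```text
time_s: 3.78
tcp_pos: [0.4761, -0.1459, 0.2387]
eef_rot: [-35.4, 89.7, -12.7]
contact_force: [0.8, -1.3, -0.1]
gripper_width: 0.0395
```

Request:
arm_command:
  plan:
    - {"dx": 0,"dy": 0,"dz": 0,"wx": -1,"wy": 0,"wz": 0}
    - {"dx": 0,"dy": 0,"dz": 0,"wx": -1,"wy": 0,"wz": 0}
    - {"dx": 0,"dy": 0,"dz": 0,"wx": -1,"wy": 0,"wz": 0}
    - {"dx": 0,"dy": 0,"dz": 0,"wx": -1,"wy": 0,"wz": 0}
    - {"dx": 0,"dy": 0,"dz": 0,"wx": -1,"wy": 0,"wz": 0}
    - {"dx": 0,"dy": 0,"dz": 0,"wx": -1,"wy": 0,"wz": 0}
    - {"dx": 0,"dy": 0,"dz": 0,"wx": -1,"wy": 0,"wz": 0}
    - {"dx": 0,"dy": 0,"dz": 0,"wx": -1,"wy": 0,"wz": 0}
    - {"dx": 0,"dy": 0,"dz": 0,"wx": -1,"wy": 0,"wz": 0}
    - {"dx": 0,"dy": 0,"dz": 0,"wx": -1,"wy": 0,"wz": 0}
    - {"dx": 0,"dy": 0,"dz": 0,"wx": -1,"wy": 0,"wz": 0}
    - {"dx": 0,"dy": 0,"dz": 0,"wx": -1,"wy": 0,"wz": 0}
    - {"dx": 0,"dy": 0,"dz": 0,"wx": -1,"wy": 0,"wz": 0}
    - {"dx": 0,"dy": 0,"dz": 0,"wx": -1,"wy": 0,"wz": 0}
    - {"dx": 0,"dy": 0,"dz": 0,"wx": -1,"wy": 0,"wz": 0}
    - {"dx": 0,"dy": 0,"dz": 0,"wx": -1,"wy": 0,"wz": 0}
    - {"dx": 0,"dy": 0,"dz": 0,"wx": -1,"wy": 0,"wz": 0}
    - {"dx": 0,"dy": 0,"dz": 0,"wx": -0.4,"wy": 0,"wz": 0}

```text
time_s: 5.28
tcp_pos: [0.4791, -0.1397, 0.242]
eef_rot: [-107.9, 89.2, -1.2]
contact_force: [-0.6, -0.1, 0.2]
gripper_width: 0.0395
```

Run:
```python
from h import *
togo(np.array([.4709,-.1537,.15]))
```

```text
t 5.2833 tcp [ 0.4791 -0.1397  0.242 ] grip 0.0395 F [-0.6 -0.1  0.2] j6 [  6.   3. -21.   0. -65.  10.]
rot rows(0.08) [ 0.9  -0.05  0.16] | world d mm [ -8.2 -14.  -92. ]
shift rows(20mm) now-frame [ 4.59  0.65 -0.53]  final-frame [ 4.6   0.55 -0.59]
[[0.013, -0.957, -0.289], [-0.0, -0.289, 0.957], [-1.0, -0.013, -0.004]]
```

Request:
arm_command:
  plan:
    - {"dx": 0.6,"dy": 0.3,"dz": -0.3,"wx": 0.9,"wy": 0,"wz": 0.16}
    - {"dx": 1,"dy": 0.25,"dz": -0.3,"wx": 0,"wy": 0,"wz": 0}
    - {"dx": 1,"dy": 0,"dz": 0,"wx": 0,"wy": 0,"wz": 0}
    - {"dx": 1,"dy": 0,"dz": 0,"wx": 0,"wy": 0,"wz": 0}
    - {"dx": 0.5,"dy": 0,"dz": 0,"wx": 0,"wy": 0,"wz": 0}
    - {"dx": 0,"dy": 0,"dz": 0,"wx": 0,"wy": 0,"wz": 0}

```text
time_s: 5.78
tcp_pos: [0.4733, -0.1551, 0.1597]
eef_rot: [-127.4, 89.5, -24.8]
contact_force: [-0.3, 0.1, 0.6]
gripper_width: 0.0396
```

Run:
```python
from h import *
togo(np.array([.4709,-.1537,.084]))
```

```text
t 5.7833 tcp [ 0.4733 -0.1551  0.1597] grip 0.0396 F [-0.3  0.1  0.6] j6 [  5.   7. -28.   0. -54.   8.]
rot rows(0.08) [ 0.   -0.07  0.09] | world d mm [ -2.4   1.4 -75.7]
shift rows(20mm) now-frame [3.79 0.13 0.12]  final-frame [3.79 0.1  0.1 ]
[[0.008, -0.976, -0.219], [-0.004, -0.219, 0.976], [-1.0, -0.007, -0.005]]
```

Request:
arm_command:
  plan:
    - {"dx": 0.8,"dy": 0.1,"dz": 0.1,"wx": 0,"wy": -0.07,"wz": 0.09}
    - {"dx": 0.8,"dy": 0,"dz": 0,"wx": 0,"wy": 0,"wz": 0}
    - {"dx": 0.8,"dy": 0,"dz": 0,"wx": 0,"wy": 0,"wz": 0}
    - {"dx": 0.6,"dy": 0,"dz": 0,"wx": 0,"wy": 0,"wz": 0}
    - {"dx": 0.4,"dy": 0,"dz": 0,"wx": 0,"wy": 0,"wz": 0}
    - {"dx": 0.2,"dy": 0,"dz": 0,"wx": 0,"wy": 0,"wz": 0}
    - {"dx": 0,"dy": 0,"dz": 0,"wx": 0,"wy": 0,"wz": 0}

```text
time_s: 6.37
tcp_pos: [0.4745, -0.1539, 0.0898]
eef_rot: [-108.6, 89.7, -5.8]
contact_force: [-0.5, -0.4, 0.1]
gripper_width: 0.0392
```

Request:
arm_command:
  plan:
    - {"dx": 0,"dy": 0,"dz": 0,"wx": 0,"wy": 0,"wz": 0}
    - {"dx": 0,"dy": 0,"dz": 0,"wx": 0,"wy": 0,"wz": 0}
    - {"dx": 0,"dy": 0,"dz": 0,"wx": 0,"wy": 0,"wz": 0}
    - {"dx": 0,"dy": 0,"dz": 0,"wx": 0,"wy": 0,"wz": 0}
    - {"dx": 0,"dy": 0,"dz": 0,"wx": 0,"wy": 0,"wz": 0}
    - {"dx": 0,"dy": 0,"dz": 0,"wx": 0,"wy": 0,"wz": 0}
  fingers: 1
  force: 20

```text
time_s: 6.87
tcp_pos: [0.475, -0.154, 0.0923]
eef_rot: [-108.2, 89.5, -5.4]
contact_force: [2.3, -1.1, -5.8]
gripper_width: 0.0121
```

Run:
```python
from h import *
togo(np.array([.4709,-.1537,.084]))
```

```text
t 6.8667 tcp [ 0.475  -0.154   0.0923] grip 0.0121 F [ 2.3 -1.1 -5.8] j6 [  5.  12. -32.   0. -45.   8.]
rot rows(0.08) [ 0.02 -0.03  0.1 ] | world d mm [-4.1  0.3 -8.3]
shift rows(20mm) now-frame [0.41 0.2  0.06]  final-frame [0.41 0.2  0.06]
[[0.008, -0.975, -0.221], [-0.001, -0.221, 0.975], [-1.0, -0.008, -0.002]]
```

Request:
arm_command:
  plan:
    - {"dx": 0.1,"dy": 0.3,"dz": 0,"wx": 0,"wy": 0,"wz": 0}
    - {"dx": 0.1,"dy": 0.3,"dz": 0,"wx": 0,"wy": 0,"wz": 0}
    - {"dx": 0.1,"dy": 0.3,"dz": 0,"wx": 0,"wy": 0,"wz": 0}
    - {"dx": 0.1,"dy": 0.3,"dz": 0,"wx": 0,"wy": 0,"wz": 0}
    - {"dx": 0.05,"dy": 0.3,"dz": 0,"wx": 0,"wy": 0,"wz": 0}
    - {"dx": 0.05,"dy": 0.25,"dz": 0,"wx": 0,"wy": 0,"wz": 0}

```text
time_s: 7.37
tcp_pos: [0.4556, -0.1585, 0.092]
eef_rot: [-101.6, 87.7, 1.6]
contact_force: [2.0, 3.1, 4.9]
gripper_width: 0.0123
```

Run:
```python
from h import *
togo(np.array([.475-.034*.9757,-.154-.034*.219,.092]))
```

```text
t 7.3667 tcp [ 0.4556 -0.1585  0.092 ] grip 0.0123 F [2.  3.1 4.9] j6 [  4.  10. -36.   0. -42.   9.]
rot rows(0.08) [ 0.11 -0.1   0.49] | world d mm [-13.8  -2.9   0. ]
shift rows(20mm) now-frame [-0.03  0.71  0.02]  final-frame [-0.    0.71  0.01]
[[0.04, -0.973, -0.227], [0.001, -0.227, 0.974], [-0.999, -0.039, -0.008]]
```

Request:
arm_command:
  plan:
    - {"dx": 0,"dy": 0.35,"dz": 0,"wx": 0,"wy": 0,"wz": 0.2}
    - {"dx": 0,"dy": 0.35,"dz": 0,"wx": 0,"wy": 0,"wz": 0.2}
    - {"dx": 0,"dy": 0.35,"dz": 0,"wx": 0,"wy": 0,"wz": 0.1}
    - {"dx": 0,"dy": 0.3,"dz": 0,"wx": 0,"wy": 0,"wz": 0.1}
    - {"dx": 0,"dy": 0.2,"dz": 0,"wx": 0,"wy": 0,"wz": 0.1}

```text
time_s: 7.78
tcp_pos: [0.4421, -0.1619, 0.093]
eef_rot: [-126.1, 88.9, -22.9]
contact_force: [11.2, 3.3, -12.9]
gripper_width: 0.0117
```

Run:
```python
from h import *
togo(np.array([.475-.034*.9757,-.154-.034*.219,.092]))
```

```text
t 7.7833 tcp [ 0.4421 -0.1619  0.093 ] grip 0.0117 F [ 11.2   3.3 -12.9] j6 [  4.   9. -37.   1. -43.   8.]
rot rows(0.08) [ 0.12 -0.14  0.19] | world d mm [-0.2  0.4 -1. ]
shift rows(20mm) now-frame [0.05 0.01 0.02]  final-frame [0.05 0.01 0.02]
[[0.017, -0.973, -0.228], [-0.007, -0.229, 0.974], [-1.0, -0.015, -0.011]]
```

Request:
arm_command:
  plan:
    - {"dx": 0,"dy": 0,"dz": 0,"wx": 0,"wy": 0,"wz": 0}
    - {"dx": 0,"dy": 0,"dz": 0,"wx": 0,"wy": 0,"wz": 0}
    - {"dx": 0,"dy": 0,"dz": 0,"wx": 0,"wy": 0,"wz": 0}

```text
time_s: 8.03
tcp_pos: [0.4425, -0.1618, 0.0928]
eef_rot: [-131.3, 89.0, -28.1]
contact_force: [1.7, 3.9, 3.8]
gripper_width: 0.0118
```

Request:
arm_command:
  plan:
    - {"dx": 0,"dy": 0,"dz": 0,"wx": 0,"wy": 0,"wz": 0}
    - {"dx": 0,"dy": 0,"dz": 0,"wx": 0,"wy": 0,"wz": 0}
    - {"dx": 0,"dy": 0,"dz": 0,"wx": 0,"wy": 0,"wz": 0}
    - {"dx": 0,"dy": 0,"dz": 0,"wx": 0,"wy": 0,"wz": 0}
    - {"dx": -0.5,"dy": 0,"dz": 0,"wx": 0,"wy": 0,"wz": 0}
    - {"dx": -1,"dy": 0,"dz": 0,"wx": 0,"wy": 0,"wz": 0}
    - {"dx": -1,"dy": 0,"dz": 0,"wx": 0,"wy": 0,"wz": 0}
    - {"dx": -1,"dy": 0,"dz": 0,"wx": 0,"wy": 0,"wz": 0}
    - {"dx": -1,"dy": 0,"dz": 0,"wx": 0,"wy": 0,"wz": 0}
    - {"dx": -1,"dy": 0,"dz": 0,"wx": 0,"wy": 0,"wz": 0}
  fingers: -0.2

```text
time_s: 8.87
tcp_pos: [0.432, -0.1628, 0.1999]
eef_rot: [128.2, 89.3, -128.8]
contact_force: [1.1, -0.5, -0.7]
gripper_width: 0.0526
```

Run:
```python
from h import *
togo(np.array([.5625,.1097,.19]))
a=np.radians(12.65)
for cam in("side","top"):
  for k in range(2):
    p,d=r.capture(cam);f=cloud(cam,d).reshape(-1,3); q=(f[:,:2]-[.5485,-.1363]); X=q@[np.cos(a),np.sin(a)];Y=q@[-np.sin(a),np.cos(a)]
    m=(abs(X)<.02)&(abs(Y)<.0125)&(f[:,2]>.0665)&(f[:,2]<.078)
    print(cam,"seat",m.sum(),X[m].mean()*1e3,X[m].min()*1e3,X[m].max()*1e3,Y[m].min()*1e3,Y[m].max()*1e3,f[m,2].mean())
    m=(abs(X+.11)<.02)&(abs(Y)<.025)&(f[:,2]>.09)&(f[:,2]<.11)
    print("tab",m.sum(),X[m].mean()*1e3,Y[m].mean()*1e3,Y[m].min()*1e3,Y[m].max()*1e3)
  cv2.imwrite(f"pics/{cam}2.png",cv2.resize(p[180:260,270:370] ,(800,640),interpolation=2)[:600,:,::-1])
```

```text
t 8.8667 tcp [ 0.432  -0.1628  0.1999] grip 0.0526 F [ 1.1 -0.5 -0.7] j6 [  4.   2. -28.   1. -60.   8.]
rot rows(0.08) [ 0.09 -0.1  -0.12] | world d mm [130.5 272.5  -9.9]
shift rows(20mm) now-frame [ 0.31 -9.44 11.8 ]  final-frame [ 0.5  -9.35 11.87]
[[-0.008, -0.974, -0.226], [-0.01, -0.226, 0.974], [-1.0, 0.01, -0.008]]
side seat 31 -0.45068863766694917 -10.931863617507542 9.462371587758833 -8.941940383567067 10.033967288888686 0.07085224982456566
tab 35 -108.77205637500009 4.659103295615636 -8.819891180929892 14.768533053798906
side seat 34 -0.6026784300237717 -10.807934791291823 9.598715879453586 -10.346185508767578 11.199753062665046 0.07029891082143154
tab 33 -108.93539757164699 4.848679128527629 -10.772201556725504 15.147527851583703
top seat 29 1.4359683610294018 -5.688350117066956 10.13988236916792 -9.902152477363776 9.117188117505206 0.0705318832211234<stdin>:10: RuntimeWarning: Mean of empty slice.
  ret = ret.dtype.type(ret / rcount)
Traceback (most recent call last):
ValueError: zero-size array to reduction operation minimum which has no identity
```

View pics/side2.png

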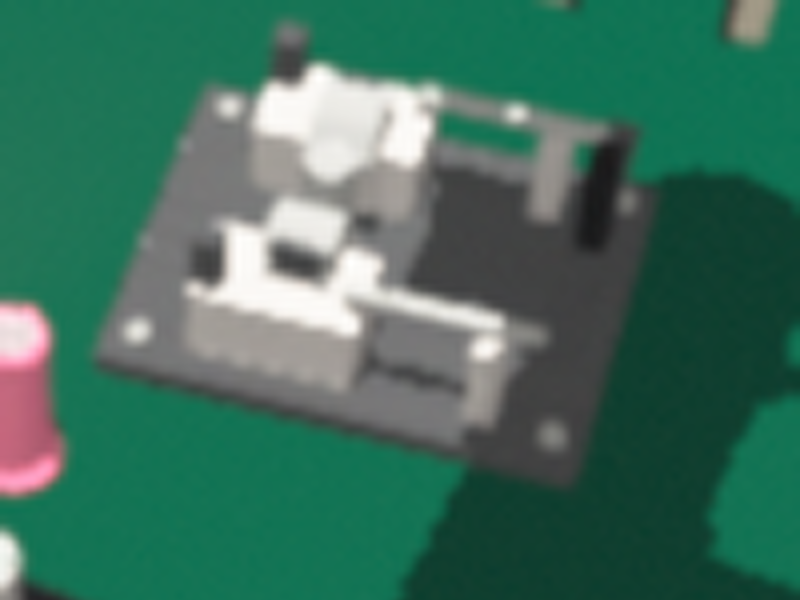

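Request:
arm_command:
  plan:
    - {"dx": 0,"dy": -0.78,"dz": 0.98,"wx": 0,"wy": 0,"wz": 0}
    - {"dx": 0,"dy": -0.78,"dz": 0.98,"wx": 0,"wy": 0,"wz": 0}
    - {"dx": 0,"dy": -0.78,"dz": 0.98,"wx": 0,"wy": 0,"wz": 0}
    - {"dx": 0,"dy": -0.78,"dz": 0.98,"wx": 0,"wy": 0,"wz": 0}
    - {"dx": 0,"dy": -0.78,"dz": 0.98,"wx": 0,"wy": 0,"wz": 0}
    - {"dx": 0,"dy": -0.78,"dz": 0.98,"wx": 0,"wy": 0,"wz": 0}
    - {"dx": 0,"dy": -0.78,"dz": 0.98,"wx": 0,"wy": 0,"wz": 0}
    - {"dx": 0,"dy": -0.78,"dz": 0.98,"wx": 0,"wy": 0,"wz": 0}
    - {"dx": 0,"dy": -0.78,"dz": 0.98,"wx": 0,"wy": 0,"wz": 0}
    - {"dx": 0,"dy": -0.78,"dz": 0.98,"wx": 0,"wy": 0,"wz": 0}
    - {"dx": 0,"dy": -0.78,"dz": 0.98,"wx": 0,"wy": 0,"wz": 0}
    - {"dx": 0,"dy": -0.5,"dz": 0.6,"wx": 0,"wy": 0,"wz": 0}
    - {"dx": 0,"dy": 0,"dz": 0,"wx": 0,"wy": 0,"wz": 0}

```text
time_s: 10.1
tcp_pos: [0.5547, 0.1079, 0.1815]
eef_rot: [108.9, 88.2, -148.4]
contact_force: [-0.3, -1.0, 0.1]
gripper_width: 0.0523
```

Run:
```python
from h import *
togo(np.array([.5627,.1095,.12]))
```

```text
t 10.1 tcp [0.5547 0.1079 0.1815] grip 0.0523 F [-0.3 -1.   0.1] j6 [ 31.  14. -17.   0. -61. -18.]
rot rows(0.08) [-0.   -0.12 -0.36] | world d mm [  8.    1.6 -61.5]
shift rows(20mm) now-frame [ 3.06 -0.5   0.02]  final-frame [ 3.08 -0.41 -0.01]
[[-0.026, -0.975, -0.219], [-0.016, -0.219, 0.976], [-1.0, 0.029, -0.01]]
```

Request:
arm_command:
  plan:
    - {"dx": 0,"dy": -0.25,"dz": 0,"wx": 0,"wy": -0.12,"wz": -0.36}
    - {"dx": 0.8,"dy": -0.2,"dz": 0,"wx": 0,"wy": 0,"wz": 0}
    - {"dx": 0.8,"dy": 0,"dz": 0,"wx": 0,"wy": 0,"wz": 0}
    - {"dx": 0.8,"dy": 0,"dz": 0,"wx": 0,"wy": 0,"wz": 0}
    - {"dx": 0.4,"dy": 0,"dz": 0,"wx": 0,"wy": 0,"wz": 0}
    - {"dx": 0,"dy": 0,"dz": 0,"wx": 0,"wy": 0,"wz": 0}

```text
time_s: 10.6
tcp_pos: [0.5604, 0.1071, 0.1189]
eef_rot: [104.3, 89.6, -153.0]
contact_force: [-0.6, 0.2, 0.1]
gripper_width: 0.0526
```

Run:
```python
from h import *
togo(np.array([.5627,.1095,.055]))
```

```text
t 10.6 tcp [0.5604 0.1071 0.1189] grip 0.0526 F [-0.6  0.2  0.1] j6 [ 30.  17. -21.  -0. -52. -18.]
rot rows(0.08) [-0.   -0.02 -0.08] | world d mm [  2.3   2.4 -63.9]
shift rows(20mm) now-frame [ 3.2  -0.16  0.1 ]  final-frame [ 3.2  -0.14  0.09]
[[-0.006, -0.976, -0.219], [-0.003, -0.219, 0.976], [-1.0, 0.007, -0.002]]
```

Request:
arm_command:
  plan:
    - {"dx": 0.6,"dy": -0.16,"dz": 0.1,"wx": 0,"wy": 0,"wz": -0.08}
    - {"dx": 0.7,"dy": 0,"dz": 0,"wx": 0,"wy": 0,"wz": 0}
    - {"dx": 0.7,"dy": 0,"dz": 0,"wx": 0,"wy": 0,"wz": 0}
    - {"dx": 0.6,"dy": 0,"dz": 0,"wx": 0,"wy": 0,"wz": 0}
    - {"dx": 0.4,"dy": 0,"dz": 0,"wx": 0,"wy": 0,"wz": 0}
    - {"dx": 0.2,"dy": 0,"dz": 0,"wx": 0,"wy": 0,"wz": 0}
    - {"dx": 0.1,"dy": 0,"dz": 0,"wx": 0,"wy": 0,"wz": 0}

```text
time_s: 11.18
tcp_pos: [0.5638, 0.1072, 0.0536]
eef_rot: [-146.8, 89.8, -44.2]
contact_force: [0.2, -0.2, -0.3]
gripper_width: 0.0527
```

Run:
```python
from h import *
togo(np.array([.5627,.1095,.055]))
```

```text
t 11.1833 tcp [0.5638 0.1072 0.0536] grip 0.0527 F [ 0.2 -0.2 -0.3] j6 [ 30.  22. -25.   0. -43. -18.]
rot rows(0.08) [-0.02 -0.03  0.02] | world d mm [-1.1  2.3  1.4]
shift rows(20mm) now-frame [-0.07  0.03  0.13]  final-frame [-0.07  0.03  0.13]
[[0.002, -0.976, -0.218], [-0.002, -0.218, 0.976], [-1.0, -0.002, -0.002]]
```

Center laterally and grip.

Request:
arm_command:
  plan:
    - {"dx": -0.05,"dy": 0.03,"dz": 0.13,"wx": 0,"wy": 0,"wz": 0}
    - {"dx": 0,"dy": 0,"dz": 0,"wx": 0,"wy": 0,"wz": 0}

```text
time_s: 11.35
tcp_pos: [0.5628, 0.1095, 0.0551]
eef_rot: [-147.8, 89.8, -45.3]
contact_force: [0.2, -0.3, 0.2]
gripper_width: 0.0529
```

Request:
arm_command:
  plan:
    - {"dx": 0,"dy": 0,"dz": 0,"wx": 0,"wy": 0,"wz": 0}
    - {"dx": 0,"dy": 0,"dz": 0,"wx": 0,"wy": 0,"wz": 0}
    - {"dx": 0,"dy": 0,"dz": 0,"wx": 0,"wy": 0,"wz": 0}
    - {"dx": 0,"dy": 0,"dz": 0,"wx": 0,"wy": 0,"wz": 0}
    - {"dx": 0,"dy": 0,"dz": 0,"wx": 0,"wy": 0,"wz": 0}
    - {"dx": 0,"dy": 0,"dz": 0,"wx": 0,"wy": 0,"wz": 0}
    - {"dx": 0,"dy": 0,"dz": 0,"wx": 0,"wy": 0,"wz": 0}
  fingers: 1
  force: 50

```text
time_s: 11.93
tcp_pos: [0.5636, 0.1103, 0.0575]
eef_rot: [-107.4, 89.7, -4.9]
contact_force: [0.1, 0.1, -2.7]
gripper_width: 0.0291
```

Run:
```python
from h import *
togo(np.array([.5627,.1095,.055]))
```

```text
t 11.9333 tcp [0.5636 0.1103 0.0575] grip 0.0291 F [ 0.1  0.1 -2.7] j6 [ 31.  21. -25.   0. -43. -18.]
rot rows(0.08) [-0.01 -0.02  0.06] | world d mm [-0.9 -0.8 -2.5]
shift rows(20mm) now-frame [ 0.12  0.06 -0.03]  final-frame [ 0.12  0.05 -0.03]
[[0.005, -0.976, -0.218], [-0.0, -0.218, 0.976], [-1.0, -0.005, -0.002]]
```

Request:
arm_command:
  plan:
    - {"dx": -0.3,"dy": 0,"dz": 0,"wx": 0,"wy": 0,"wz": 0}
    - {"dx": -0.6,"dy": 0,"dz": 0,"wx": 0,"wy": 0,"wz": 0}
    - {"dx": -0.9,"dy": 0,"dz": 0,"wx": 0,"wy": 0,"wz": 0}
    - {"dx": -0.9,"dy": 0,"dz": 0,"wx": 0,"wy": 0,"wz": 0}
    - {"dx": -0.9,"dy": 0,"dz": 0,"wx": 0,"wy": 0,"wz": 0}
    - {"dx": -0.9,"dy": 0,"dz": 0,"wx": 0,"wy": 0,"wz": 0}
    - {"dx": -0.9,"dy": 0,"dz": 0,"wx": 0,"wy": 0,"wz": 0}
    - {"dx": -0.9,"dy": 0,"dz": 0,"wx": 0,"wy": 0,"wz": 0}
    - {"dx": -0.5,"dy": 0,"dz": 0,"wx": 0,"wy": 0,"wz": 0}
    - {"dx": 0,"dy": 0,"dz": 0,"wx": 0,"wy": 0,"wz": 0}

```text
time_s: 12.77
tcp_pos: [0.5611, 0.1092, 0.2007]
eef_rot: [178.4, 89.8, -79.1]
contact_force: [1.4, -0.0, -1.4]
gripper_width: 0.0291
```

Run:
```python
from h import *
togo(np.array([.5483,-.1365,.19]))
```

```text
t 12.7667 tcp [0.5611 0.1092 0.2007] grip 0.0291 F [ 1.4 -0.  -1.4] j6 [ 31.  12. -16.   0. -62. -18.]
rot rows(0.08) [-0.02 -0.04 -0.  ] | world d mm [ -12.8 -245.7  -10.7]
shift rows(20mm) now-frame [  0.57   3.29 -11.85]  final-frame [  0.54   3.31 -11.85]
[[0.001, -0.976, -0.217], [-0.003, -0.217, 0.976], [-1.0, 0.0, -0.003]]
```

Request:
arm_command:
  plan:
    - {"dx": 0,"dy": 0.27,"dz": -0.5,"wx": 0,"wy": 0,"wz": 0}
    - {"dx": 0,"dy": 0.27,"dz": -0.97,"wx": 0,"wy": 0,"wz": 0}
    - {"dx": 0,"dy": 0.27,"dz": -0.97,"wx": 0,"wy": 0,"wz": 0}
    - {"dx": 0,"dy": 0.27,"dz": -0.97,"wx": 0,"wy": 0,"wz": 0}
    - {"dx": 0,"dy": 0.27,"dz": -0.97,"wx": 0,"wy": 0,"wz": 0}
    - {"dx": 0,"dy": 0.27,"dz": -0.97,"wx": 0,"wy": 0,"wz": 0}
    - {"dx": 0,"dy": 0.27,"dz": -0.97,"wx": 0,"wy": 0,"wz": 0}
    - {"dx": 0,"dy": 0.27,"dz": -0.97,"wx": 0,"wy": 0,"wz": 0}
    - {"dx": 0,"dy": 0.27,"dz": -0.97,"wx": 0,"wy": 0,"wz": 0}
    - {"dx": 0,"dy": 0.27,"dz": -0.97,"wx": 0,"wy": 0,"wz": 0}
    - {"dx": 0,"dy": 0.27,"dz": -0.97,"wx": 0,"wy": 0,"wz": 0}
    - {"dx": 0,"dy": 0.27,"dz": -0.9,"wx": 0,"wy": 0,"wz": 0}
    - {"dx": 0,"dy": 0,"dz": -0.4,"wx": 0,"wy": 0,"wz": 0}
    - {"dx": 0,"dy": 0,"dz": 0,"wx": 0,"wy": 0,"wz": 0}

```text
time_s: 13.93
tcp_pos: [0.5348, -0.1446, 0.1855]
eef_rot: [85.7, 88.7, -171.8]
contact_force: [-0.9, 0.3, -1.9]
gripper_width: 0.0291
```

Run:
```python
from h import *
togo(np.array([.5483,-.1365,.135]))
```

```text
t 13.9333 tcp [ 0.5348 -0.1446  0.1855] grip 0.0291 F [-0.9  0.3 -1.9] j6 [  5.  12. -18.   0. -61.   7.]
rot rows(0.08) [-0.03  0.02 -0.28] | world d mm [ 13.5   8.1 -50.5]
shift rows(20mm) now-frame [ 2.51 -0.8   0.25]  final-frame [ 2.52 -0.75  0.25]
[[-0.022, -0.976, -0.217], [-0.003, -0.217, 0.976], [-1.0, 0.023, 0.002]]
```

Request:
arm_command:
  plan:
    - {"dx": 0,"dy": -0.4,"dz": 0.12,"wx": 0,"wy": 0,"wz": -0.28}
    - {"dx": 0.5,"dy": -0.38,"dz": 0.12,"wx": 0,"wy": 0,"wz": 0}
    - {"dx": 0.6,"dy": 0,"dz": 0,"wx": 0,"wy": 0,"wz": 0}
    - {"dx": 0.6,"dy": 0,"dz": 0,"wx": 0,"wy": 0,"wz": 0}
    - {"dx": 0.5,"dy": 0,"dz": 0,"wx": 0,"wy": 0,"wz": 0}
    - {"dx": 0,"dy": 0,"dz": 0,"wx": 0,"wy": 0,"wz": 0}

```text
time_s: 14.43
tcp_pos: [0.5511, -0.1319, 0.1351]
eef_rot: [-33.7, 89.8, 68.8]
contact_force: [-0.4, 0.6, -1.6]
gripper_width: 0.029
```

Run:
```python
from h import *
togo(np.array([.5483,-.1365,.135]))
```

```text
t 14.4333 tcp [ 0.5511 -0.1319  0.1351] grip 0.029 F [-0.4  0.6 -1.6] j6 [  6.  15. -21.  -0. -53.   7.]
rot rows(0.08) [-0.02  0.04  0.03] | world d mm [-2.8 -4.6 -0.1]
shift rows(20mm) now-frame [ 0.01  0.18 -0.2 ]  final-frame [ 0.01  0.18 -0.2 ]
[[0.001, -0.976, -0.217], [0.004, -0.217, 0.976], [-1.0, -0.002, 0.003]]
```

Request:
arm_command:
  plan:
    - {"dx": 0,"dy": 0.18,"dz": -0.2,"wx": 0,"wy": 0,"wz": 0}
    - {"dx": 0,"dy": 0,"dz": 0,"wx": 0,"wy": 0,"wz": 0}

```text
time_s: 14.6
tcp_pos: [0.5485, -0.135, 0.1338]
eef_rot: [-5.1, 89.8, 97.6]
contact_force: [-0.4, 0.4, -1.6]
gripper_width: 0.0294
```

Run:
```python
from h import *
from scipy.optimize import least_squares
togo(np.array([.5483,-.1365,.125]))
for cam in("side","top"):
    p,d=r.capture(cam);f=cloud(cam,d).reshape(-1,3)
    cv2.imwrite(f"pics/{cam}3.png",cv2.resize(p[165:265,250:375] ,(750,600),interpolation=2)[:,:,::-1])
    k=(np.linalg.norm(f[:,:2]-[.5483,-.1365],axis=1)<.018)&(f[:,2]>.087)&(f[:,2]<.11); t=f[k]
    if len(t)>5:
        s=least_squares(lambda q:np.hypot(t[:,0]-q[0],t[:,1]-q[1])-.015,[.548,-.1365],loss="soft_l1",f_scale=.002); print(cam,len(t),s.x)
```

```text
t 14.6 tcp [ 0.5485 -0.135   0.1338] grip 0.0294 F [-0.4  0.4 -1.6] j6 [  6.  15. -21.  -0. -53.   7.]
rot rows(0.08) [0.01 0.05 0.  ] | world d mm [-0.2 -1.5 -8.8]
shift rows(20mm) now-frame [ 0.44  0.03 -0.07]  final-frame [ 0.44  0.03 -0.07]
[[-0.0, -0.975, -0.22], [0.004, -0.22, 0.975], [-1.0, -0.0, 0.004]]
side 45 [ 0.54873896 -0.13561458]
```

View pics/side3.png

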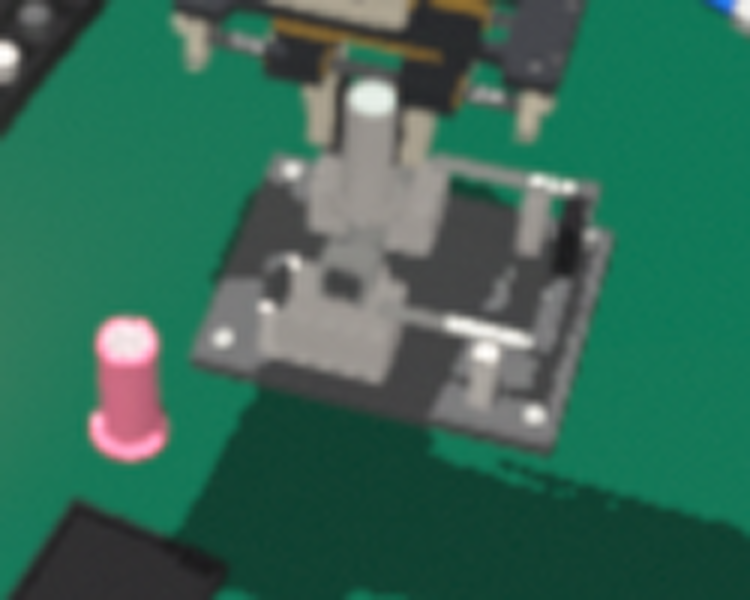

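View pics/top3.png

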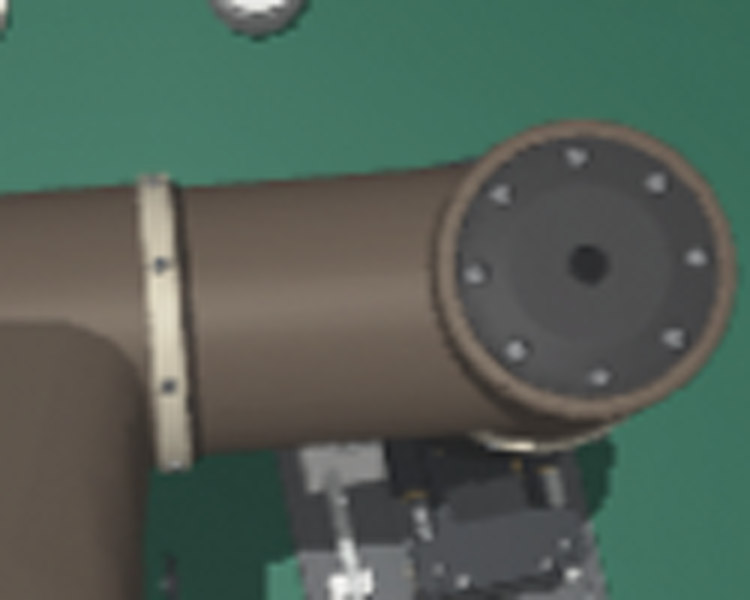

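Request:
arm_command:
  plan:
    - {"dx": 0.2,"dy": 0.03,"dz": -0.04,"wx": 0,"wy": 0,"wz": 0}
    - {"dx": 0.2,"dy": 0,"dz": 0,"wx": 0,"wy": 0,"wz": 0}
    - {"dx": 0.2,"dy": 0,"dz": 0,"wx": 0,"wy": 0,"wz": 0}
    - {"dx": 0.2,"dy": 0,"dz": 0,"wx": 0,"wy": 0,"wz": 0}

```text
time_s: 15.03
tcp_pos: [0.5506, -0.1358, 0.12]
eef_rot: [-72.1, 89.6, 30.6]
contact_force: [-0.8, 0.8, 1.3]
gripper_width: 0.0294
```

Run:
```python
from h import *
togo(np.array([.5482,-.1362,.0975]))
```

```text
t 15.0333 tcp [ 0.5506 -0.1358  0.12  ] grip 0.0294 F [-0.8  0.8  1.3] j6 [  6.  16. -22.  -0. -51.   7.]
rot rows(0.08) [0.01 0.03 0.09] | world d mm [ -2.4  -0.4 -22.5]
shift rows(20mm) now-frame [1.12 0.13 0.  ]  final-frame [1.13 0.12 0.01]
[[0.006, -0.975, -0.22], [0.004, -0.22, 0.976], [-1.0, -0.007, 0.002]]
```

Request:
arm_command:
  plan:
    - {"dx": 0.25,"dy": 0.1,"dz": 0,"wx": 0,"wy": 0,"wz": 0.08}
    - {"dx": 0.25,"dy": 0.04,"dz": 0,"wx": 0,"wy": 0,"wz": 0}
    - {"dx": 0.25,"dy": 0.03,"dz": 0,"wx": 0,"wy": 0,"wz": 0}
    - {"dx": 0.25,"dy": 0.03,"dz": 0,"wx": 0,"wy": 0,"wz": 0}

```text
time_s: 15.37
tcp_pos: [0.55, -0.1368, 0.1025]
eef_rot: [-92.8, 89.6, 10.0]
contact_force: [-2.5, 2.8, 5.2]
gripper_width: 0.0289
```

Run:
```python
from h import *
togo(np.array([.5482,-.1362,.0975]))
```

```text
t 15.3667 tcp [ 0.55   -0.1368  0.1025] grip 0.0289 F [-2.5  2.8  5.2] j6 [  6.  17. -23.  -0. -49.   7.]
rot rows(0.08) [ 0.03 -0.    0.09] | world d mm [-1.8  0.6 -5. ]
shift rows(20mm) now-frame [0.25 0.08 0.05]  final-frame [0.25 0.08 0.05]
[[0.007, -0.975, -0.222], [0.001, -0.222, 0.975], [-1.0, -0.007, -0.0]]
```

Request:
arm_command:
  plan:
    - {"dx": 0.25,"dy": 0.08,"dz": 0.05,"wx": 0,"wy": 0,"wz": 0.08}
    - {"dx": 0.2,"dy": 0.03,"dz": 0,"wx": 0,"wy": 0,"wz": 0}
    - {"dx": 0.15,"dy": 0.02,"dz": 0,"wx": 0,"wy": 0,"wz": 0}

```text
time_s: 15.62
tcp_pos: [0.5502, -0.1368, 0.0936]
eef_rot: [-121.3, 89.6, -18.4]
contact_force: [-13.0, 5.3, 42.2]
gripper_width: 0.0292
```

Run:
```python
from h import *
from scipy.optimize import least_squares
togo(np.array([.5482,-.1362,.0975]))
p,d=r.capture("side");f=cloud("side",d).reshape(-1,3)
cv2.imwrite("pics/side4.png",cv2.resize(p[185:245,280:355] ,(750,600),interpolation=2)[:,:,::-1])
k=(np.linalg.norm(f[:,:2]-[.5483,-.1365],axis=1)<.02)&(f[:,2]>.075)&(f[:,2]<.2); print(np.sort(f[k,2])[-12:].round(4))
```

```text
t 15.6167 tcp [ 0.5502 -0.1368  0.0936] grip 0.0292 F [-13.    5.3  42.2] j6 [  6.  18. -24.   0. -48.   7.]
rot rows(0.08) [ 0.06 -0.04  0.07] | world d mm [-2.   0.6  3.9]
shift rows(20mm) now-frame [-0.2   0.09  0.05]  final-frame [-0.2   0.09  0.05]
[[0.007, -0.975, -0.224], [-0.002, -0.224, 0.975], [-1.0, -0.006, -0.004]]
[0.1802 0.1839 0.1868 0.1881 0.1885 0.1896 0.1897 0.1909 0.1918 0.1928
 0.1936 0.1955]
```

View pics/side4.png

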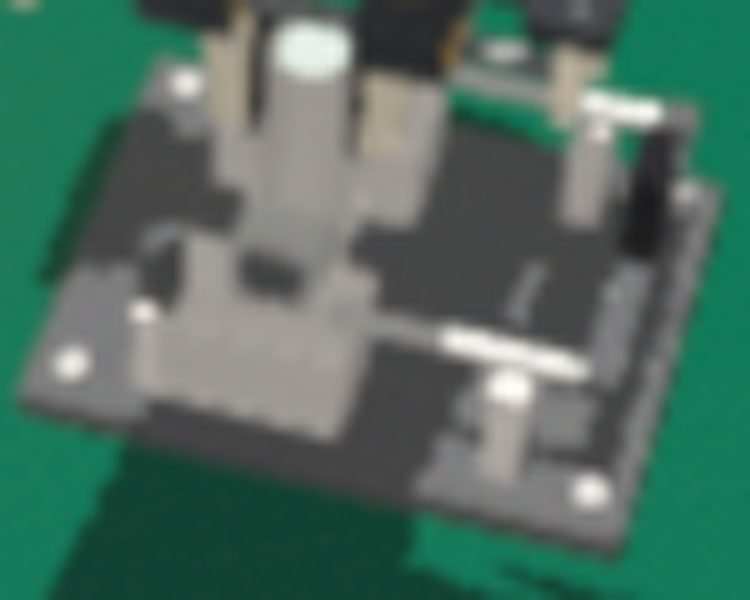

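Request:
arm_command:
  plan:
    - {"dx": 0,"dy": 0.03,"dz": 0,"wx": 0,"wy": 0,"wz": 0}
    - {"dx": 0,"dy": 0,"dz": 0,"wx": 0,"wy": 0,"wz": 0}
    - {"dx": 0,"dy": 0,"dz": 0,"wx": 0,"wy": 0,"wz": 0}
    - {"dx": 0,"dy": 0,"dz": 0,"wx": 0,"wy": 0,"wz": 0}
    - {"dx": 0,"dy": 0,"dz": 0,"wx": 0,"wy": 0,"wz": 0}
    - {"dx": 0,"dy": 0,"dz": 0,"wx": 0,"wy": 0,"wz": 0}

```text
time_s: 16.17
tcp_pos: [0.5497, -0.1364, 0.0955]
eef_rot: [-117.6, 89.5, -14.6]
contact_force: [-1.1, 2.6, 4.6]
gripper_width: 0.0291
```

Run:
```python
from h import *
togo(np.array([.5482,-.1362,.0985]))
p,d=r.capture("side");W=cloud("side",d);f=W.reshape(-1,3)
v,u=np.mgrid[:420,:560]
from scipy.optimize import least_squares
uv=proj("side",[[.549,-.136,.12]])[0];print("expected top px",uv)
k=(np.hypot(u-uv[0],v-uv[1])<4); print(np.nanmedian(W[k],0).round(4))
```

```text
t 16.1667 tcp [ 0.5497 -0.1364  0.0955] grip 0.0291 F [-1.1  2.6  4.6] j6 [  6.  18. -24.   0. -48.   7.]
rot rows(0.08) [ 0.07 -0.05  0.09] | world d mm [-1.5  0.2  3. ]
shift rows(20mm) now-frame [-0.15  0.07  0.02]  final-frame [-0.15  0.07  0.02]
[[0.008, -0.974, -0.225], [-0.002, -0.225, 0.974], [-1.0, -0.007, -0.004]]
expected top px [311.73397902 189.28968649]
[ 0.5454 -0.1299  0.1189]
```

Request:
arm_command:
  plan:
    - {"dx": -0.12,"dy": 0.02,"dz": 0,"wx": 0,"wy": 0,"wz": 0}
    - {"dx": -0.12,"dy": 0,"dz": 0,"wx": 0,"wy": 0,"wz": 0}
    - {"dx": -0.1,"dy": 0,"dz": 0,"wx": 0,"wy": 0,"wz": 0}
    - {"dx": 0,"dy": 0,"dz": 0,"wx": 0,"wy": 0,"wz": 0}

```text
time_s: 16.55
tcp_pos: [0.5496, -0.1363, 0.098]
eef_rot: [-109.2, 89.6, -6.3]
contact_force: [-0.5, 0.3, 6.7]
gripper_width: 0.029
```

Request:
arm_command:
  plan:
    - {"dx": -0.12,"dy": 0,"dz": 0,"wx": 0,"wy": 0,"wz": 0}
    - {"dx": -0.1,"dy": 0,"dz": 0,"wx": 0,"wy": 0,"wz": 0}

```text
time_s: 16.72
tcp_pos: [0.5493, -0.136, 0.0987]
eef_rot: [-97.1, 89.7, 5.7]
contact_force: [9.6, -4.6, -26.3]
gripper_width: 0.0295
```

The jaws hold: the upward pull stopped at TCP z = 98.7 mm with 26 N, where 98.5 mm was expected. Now relax and release.

Request:
arm_command:
  plan:
    - {"dx": 0.03,"dy": 0,"dz": 0,"wx": 0,"wy": 0,"wz": 0}
    - {"dx": 0,"dy": 0,"dz": 0,"wx": 0,"wy": 0,"wz": 0}
    - {"dx": 0,"dy": 0,"dz": 0,"wx": 0,"wy": 0,"wz": 0}
    - {"dx": 0,"dy": 0,"dz": 0,"wx": 0,"wy": 0,"wz": 0}
    - {"dx": 0,"dy": 0,"dz": 0,"wx": 0,"wy": 0,"wz": 0}

```text
time_s: 17.13
tcp_pos: [0.5496, -0.1362, 0.0984]
eef_rot: [-99.4, 89.7, 3.4]
contact_force: [2.4, -1.0, -6.4]
gripper_width: 0.0291
```

Request:
arm_command:
  plan:
    - {"dx": 0,"dy": 0,"dz": 0,"wx": 0,"wy": 0,"wz": 0}
    - {"dx": 0,"dy": 0,"dz": 0,"wx": 0,"wy": 0,"wz": 0}
    - {"dx": 0,"dy": 0,"dz": 0,"wx": 0,"wy": 0,"wz": 0}
    - {"dx": 0,"dy": 0,"dz": 0,"wx": 0,"wy": 0,"wz": 0}
    - {"dx": 0,"dy": 0,"dz": 0,"wx": 0,"wy": 0,"wz": 0}
    - {"dx": -0.5,"dy": 0,"dz": 0,"wx": 0,"wy": 0,"wz": 0}
    - {"dx": -0.8,"dy": 0,"dz": 0,"wx": 0,"wy": 0,"wz": 0}
    - {"dx": -0.8,"dy": 0,"dz": 0,"wx": 0,"wy": 0,"wz": 0}
    - {"dx": -0.8,"dy": 0,"dz": 0,"wx": 0,"wy": 0,"wz": 0}
    - {"dx": -0.8,"dy": 0,"dz": 0,"wx": 0,"wy": 0,"wz": 0}
    - {"dx": -0.5,"dy": 0,"dz": 0,"wx": 0,"wy": 0,"wz": 0}
    - {"dx": 0,"dy": 0,"dz": 0,"wx": 0,"wy": 0,"wz": 0}
  fingers: -0.1

```text
time_s: 18.13
tcp_pos: [0.5475, -0.1371, 0.1906]
eef_rot: [-126.1, 89.8, -23.3]
contact_force: [0.3, -0.4, -0.4]
gripper_width: 0.0486
```

Run:
```python
from h import *
togo(np.array([.4425,-.1618,.16]))
p,d=r.capture("side");W=cloud("side",d)
cv2.imwrite("pics/side5.png",cv2.resize(p[180:250,275:362] ,(745,600),interpolation=2)[:,:,::-1])
f=W.reshape(-1,3);k=(np.linalg.norm(f[:,:2]-[.5483,-.1365],axis=1)<.02)&(f[:,2]>.11)&(f[:,2]<.135);print(k.sum(),f[k].mean(0))
```

```text
t 18.1333 tcp [ 0.5475 -0.1371  0.1906] grip 0.0486 F [ 0.3 -0.4 -0.4] j6 [  6.  12. -18.   0. -60.   7.]
rot rows(0.08) [ 0.03 -0.02  0.03] | world d mm [-105.   -24.7  -30.6]
shift rows(20mm) now-frame [ 1.52  5.4  -0.04]  final-frame [ 1.53  5.39 -0.06]
[[0.003, -0.975, -0.222], [-0.001, -0.222, 0.975], [-1.0, -0.002, -0.002]]
73 [ 0.54857171 -0.13327894  0.1184849 ]
```

View pics/side5.png

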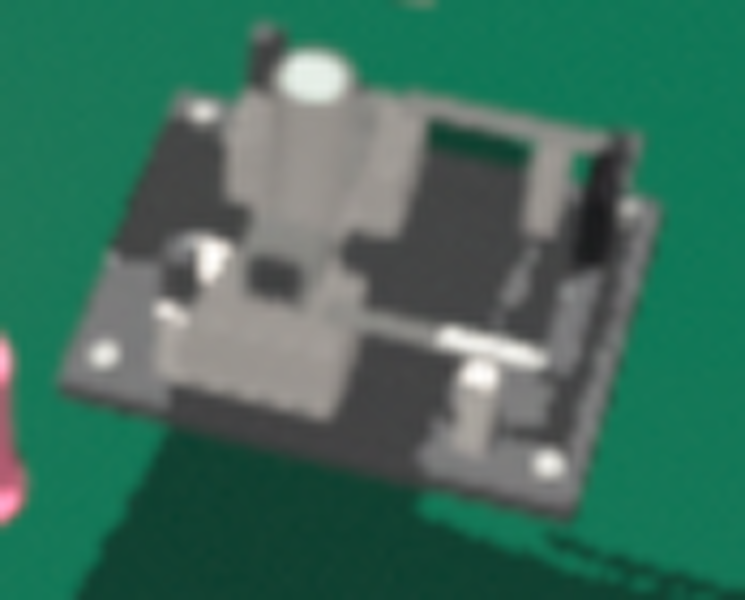

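Request:
arm_command:
  plan:
    - {"dx": 0,"dy": 0.6,"dz": 0,"wx": 0,"wy": 0,"wz": 0}
    - {"dx": 0,"dy": 0.9,"dz": 0,"wx": 0,"wy": 0,"wz": 0}
    - {"dx": 0,"dy": 0.9,"dz": 0,"wx": 0,"wy": 0,"wz": 0}
    - {"dx": 0,"dy": 0.9,"dz": 0,"wx": 0,"wy": 0,"wz": 0}
    - {"dx": 0,"dy": 0.9,"dz": 0,"wx": 0,"wy": 0,"wz": 0}
    - {"dx": 0,"dy": 0.8,"dz": 0,"wx": 0,"wy": 0,"wz": 0}
    - {"dx": 0,"dy": 0.3,"dz": 0,"wx": 0,"wy": 0,"wz": 0}
    - {"dx": 0,"dy": 0,"dz": 0,"wx": 0,"wy": 0,"wz": 0}

```text
time_s: 18.85
tcp_pos: [0.4316, -0.1615, 0.1836]
eef_rot: [75.5, 89.5, 178.2]
contact_force: [-0.5, 0.3, 0.8]
gripper_width: 0.048
```

Run:
```python
from h import *
togo(np.array([.4425,-.1618,.09]))
```

```text
t 18.85 tcp [ 0.4316 -0.1615  0.1836] grip 0.048 F [-0.5  0.3  0.8] j6 [  4.   3. -30.  -0. -58.   9.]
rot rows(0.08) [ 0.02  0.02 -0.1 ] | world d mm [ 10.9  -0.3 -93.6]
shift rows(20mm) now-frame [ 4.67 -0.56 -0.14]  final-frame [ 4.68 -0.53 -0.13]
[[-0.008, -0.975, -0.22], [0.0, -0.22, 0.975], [-1.0, 0.008, 0.002]]
```

Request:
arm_command:
  plan:
    - {"dx": 0.6,"dy": -0.4,"dz": -0.13,"wx": 0,"wy": 0,"wz": -0.1}
    - {"dx": 0.9,"dy": -0.1,"dz": 0,"wx": 0,"wy": 0,"wz": 0}
    - {"dx": 0.9,"dy": 0,"dz": 0,"wx": 0,"wy": 0,"wz": 0}
    - {"dx": 0.6,"dy": 0,"dz": 0,"wx": 0,"wy": 0,"wz": 0}
    - {"dx": 0,"dy": 0,"dz": 0,"wx": 0,"wy": 0,"wz": 0}

```text
time_s: 19.27
tcp_pos: [0.4441, -0.1618, 0.1216]
eef_rot: [-76.3, 89.8, 26.4]
contact_force: [-0.5, 0.3, -0.5]
gripper_width: 0.0485
```

Run:
```python
from h import *
togo(np.array([.4425,-.1618,.09]))
```

```text
t 19.2667 tcp [ 0.4441 -0.1618  0.1216] grip 0.0485 F [-0.5  0.3 -0.5] j6 [  4.   8. -33.  -0. -49.   9.]
rot rows(0.08) [0.02 0.01 0.05] | world d mm [ -1.6  -0.  -31.6]
shift rows(20mm) now-frame [1.58 0.08 0.02]  final-frame [1.58 0.08 0.02]
[[0.004, -0.975, -0.221], [0.002, -0.221, 0.975], [-1.0, -0.004, 0.001]]
```

Request:
arm_command:
  plan:
    - {"dx": 0.6,"dy": 0.1,"dz": 0,"wx": 0,"wy": 0,"wz": 0}
    - {"dx": 0.5,"dy": 0,"dz": 0,"wx": 0,"wy": 0,"wz": 0}
    - {"dx": 0.3,"dy": 0,"dz": 0,"wx": 0,"wy": 0,"wz": 0}
    - {"dx": 0.1,"dy": 0,"dz": 0,"wx": 0,"wy": 0,"wz": 0}
    - {"dx": 0,"dy": 0,"dz": 0,"wx": 0,"wy": 0,"wz": 0}

```text
time_s: 19.68
tcp_pos: [0.4446, -0.1621, 0.0909]
eef_rot: [-85.7, 89.8, 17.1]
contact_force: [0.1, 0.2, -0.8]
gripper_width: 0.0478
```

Request:
arm_command:
  plan:
    - {"dx": 0,"dy": 0,"dz": 0,"wx": 0,"wy": 0,"wz": 0}
    - {"dx": 0,"dy": 0,"dz": 0,"wx": 0,"wy": 0,"wz": 0}
    - {"dx": 0,"dy": 0,"dz": 0,"wx": 0,"wy": 0,"wz": 0}
    - {"dx": 0,"dy": 0,"dz": 0,"wx": 0,"wy": 0,"wz": 0}
    - {"dx": 0,"dy": 0,"dz": 0,"wx": 0,"wy": 0,"wz": 0}
    - {"dx": 0,"dy": 0,"dz": 0,"wx": 0,"wy": 0,"wz": 0}
    - {"dx": 0,"dy": 0,"dz": 0,"wx": 0,"wy": 0,"wz": 0}
  fingers: 1
  force: 20

```text
time_s: 20.27
tcp_pos: [0.4456, -0.1622, 0.0933]
eef_rot: [-97.1, 89.7, 5.7]
contact_force: [0.8, -0.9, -2.8]
gripper_width: 0.0118
```

Run:
```python
from h import *
togo(np.array([.475,-.154,.092]))
```

```text
t 20.2667 tcp [ 0.4456 -0.1622  0.0933] grip 0.0118 F [ 0.8 -0.9 -2.8] j6 [  4.  10. -35.  -0. -44.   9.]
rot rows(0.08) [ 0.04 -0.01  0.06] | world d mm [29.4  8.2 -1.3]
shift rows(20mm) now-frame [ 0.07 -1.52  0.07]  final-frame [ 0.06 -1.52  0.08]
[[0.005, -0.975, -0.222], [0.001, -0.222, 0.975], [-1.0, -0.005, -0.001]]
```

Request:
arm_command:
  plan:
    - {"dx": 0.05,"dy": -0.3,"dz": 0.02,"wx": 0,"wy": 0,"wz": 0}
    - {"dx": 0.05,"dy": -0.35,"dz": 0.02,"wx": 0,"wy": 0,"wz": -0.1}
    - {"dx": 0.05,"dy": -0.35,"dz": 0.02,"wx": 0,"wy": 0,"wz": -0.1}
    - {"dx": 0.05,"dy": -0.35,"dz": 0,"wx": 0,"wy": 0,"wz": -0.1}
    - {"dx": 0.05,"dy": -0.35,"dz": 0,"wx": 0,"wy": 0,"wz": -0.1}
    - {"dx": 0,"dy": -0.3,"dz": 0,"wx": 0,"wy": 0,"wz": -0.1}

```text
time_s: 20.77
tcp_pos: [0.4757, -0.1554, 0.0919]
eef_rot: [-94.4, 88.6, 8.5]
contact_force: [-21.8, -5.9, 24.7]
gripper_width: 0.0123
```

Run:
```python
from h import *
togo(np.array([.475,-.154,.092]))
```

```text
t 20.7667 tcp [ 0.4757 -0.1554  0.0919] grip 0.0123 F [-21.8  -5.9  24.7] j6 [  4.  12. -33.  -0. -44.   9.]
rot rows(0.08) [ 0.05 -0.02  0.31] | world d mm [-0.7  1.4  0.1]
shift rows(20mm) now-frame [-0.    0.02  0.08]  final-frame [-0.    0.02  0.08]
[[0.025, -0.975, -0.223], [0.004, -0.223, 0.975], [-1.0, -0.025, -0.002]]
```

The slide is home, against its stop with 22 N of force. Relax, open and rise.

Request:
arm_command:
  plan:
    - {"dx": 0,"dy": 0,"dz": 0,"wx": 0,"wy": 0,"wz": 0}
    - {"dx": 0,"dy": 0,"dz": 0,"wx": 0,"wy": 0,"wz": 0}
    - {"dx": 0,"dy": 0,"dz": 0,"wx": 0,"wy": 0,"wz": 0}

```text
time_s: 21.02
tcp_pos: [0.4744, -0.1558, 0.0923]
eef_rot: [-94.6, 88.8, 8.2]
contact_force: [-0.0, 0.0, 0.5]
gripper_width: 0.0121
```

Request:
arm_command:
  plan:
    - {"dx": 0,"dy": 0,"dz": 0,"wx": 0,"wy": 0,"wz": 0}
    - {"dx": 0,"dy": 0,"dz": 0,"wx": 0,"wy": 0,"wz": 0}
    - {"dx": 0,"dy": 0,"dz": 0,"wx": 0,"wy": 0,"wz": 0}
    - {"dx": 0,"dy": 0,"dz": 0,"wx": 0,"wy": 0,"wz": 0}
    - {"dx": -0.5,"dy": 0,"dz": 0,"wx": 0,"wy": 0,"wz": 0}
    - {"dx": -0.8,"dy": 0,"dz": 0,"wx": 0,"wy": 0,"wz": 0}
    - {"dx": -0.8,"dy": 0,"dz": 0,"wx": 0,"wy": 0,"wz": 0}
    - {"dx": -0.8,"dy": 0,"dz": 0,"wx": 0,"wy": 0,"wz": 0}
    - {"dx": -0.8,"dy": 0,"dz": 0,"wx": 0,"wy": 0,"wz": 0}
    - {"dx": -0.8,"dy": 0,"dz": 0,"wx": 0,"wy": 0,"wz": 0}
    - {"dx": 0,"dy": 0.5,"dz": 0,"wx": 0,"wy": 0,"wz": 0}
    - {"dx": 0,"dy": 0,"dz": 0,"wx": 0,"wy": 0,"wz": 0}
  fingers: 0.2

```text
time_s: 22.02
tcp_pos: [0.4649, -0.1579, 0.1907]
eef_rot: [-96.8, 88.5, 6.1]
contact_force: [-0.1, 0.7, -0.4]
gripper_width: 0.0354
```

Run:
```python
from h import *
togo(np.array([.475,-.154,.2])); a=np.radians(12.65)
for cam in("side","top"):
    p,d=r.capture(cam);f=cloud(cam,d).reshape(-1,3)
    q=(f[:,:2]-[.5483,-.1363]); X=q@[np.cos(a),np.sin(a)];Y=q@[-np.sin(a),np.cos(a)]
    m=(abs(X+.09)<.03)&(abs(Y)<.025)&(f[:,2]>.085)&(f[:,2]<.112)
    if m.any(): print(cam,"tab",m.sum(),X[m].mean(),X[m].min(),X[m].max())
    k=(np.hypot(X,Y)<.022)&(f[:,2]>.11)&(f[:,2]<.135);
    if k.any(): print(cam,"barrel top",k.sum(),f[k].mean(0),f[k,2].max())
    cv2.imwrite(f"pics/{cam}6.png",p[:,:,::-1]); 
    cv2.imwrite(f"pics/{cam}6c.png",cv2.resize(p[180:250,275:362] ,(745,600),interpolation=2)[:,:,::-1])
```

```text
t 22.0167 tcp [ 0.4649 -0.1579  0.1907] grip 0.0354 F [-0.1  0.7 -0.4] j6 [  4.   4. -27.  -0. -57.   9.]
rot rows(0.08) [ 0.07 -0.04  0.33] | world d mm [10.1  3.9  9.3]
shift rows(20mm) now-frame [-0.45 -0.55  0.08]  final-frame [-0.47 -0.54  0.08]
[[0.026, -0.974, -0.224], [0.003, -0.224, 0.975], [-1.0, -0.026, -0.003]]
side tab 40 -0.07655852006531083 -0.08204903073001173 -0.0699989998873028
side barrel top 75 [ 0.5488374  -0.13301733  0.11824495] 0.1248923699678512
```

View pics/side6c.png

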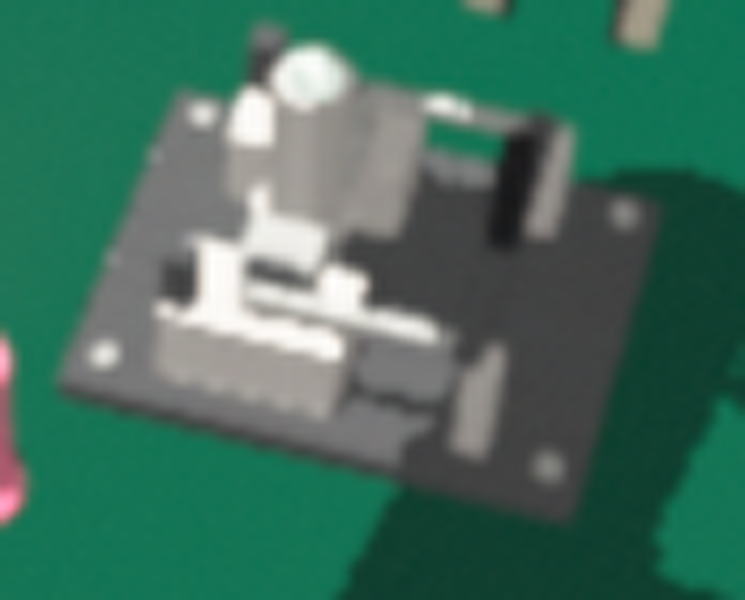

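View pics/side6.png

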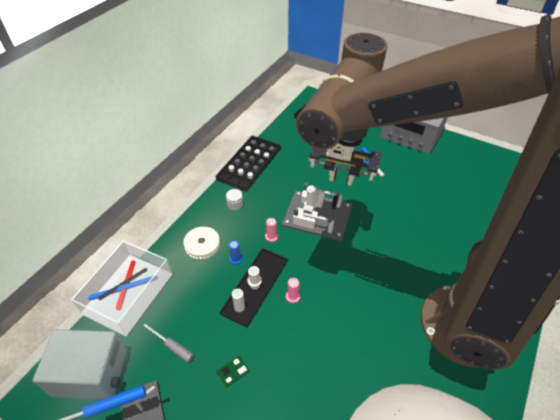

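The barrel stands upright in the clamp at side px (311,190). The tab is back home, and the other barrels and loose things show in their old places. The gripper is clear above, so I'll hand in.

Run:
```python
from h import *
print(r.close_job())
```

```text
the job is handed in; nothing more can be done
None
```

I pulled the lock slide back until it hit its stop, 34 mm out. I then took the foot-flanged barrel from the tray place nearest the clamp, pressed it onto the sprung seat and kept hold while the jaws closed. After letting go, I pushed the slide home against its stop and handed the job in at about 22 s.

**Last checks**
- **Jaws:** with the barrel still gripped, an upward tug stopped dead at about 26 N, at the height expected for a clamped barrel.
- **Barrel after release:** it stayed down and upright. Its top measured about 118–120 mm above the bench, and it stood within about 3 mm of the axis, which is within camera error.
- **Lock slide:** the push met about 22 N, and the tab ended at −76 mm by the side camera (nominal −75 mm).
- **Bystanders:** by eye in the side picture, the other two barrels and most loose things are where they were. The pliers were partly hidden behind the gripper.

**What disagreed or could not be checked**
- The first camera reading put the tab at −79.5 mm, about 4 mm further out than home, although gripping it showed it at about −75 mm. I put this down to camera error.
- In the last look, the top camera gave no reading of the tab or the barrel, so the final positions rest on the side camera and the felt forces. I did not see the jaw opening directly.
- While pressing, the force peaked at about 42 N at the fingers as the seat reached its stop. That is well under the 120 N wrist limit.

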